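# Tilt the pan and scoop mixing balls onto the scale

### The arm

A 7-joint arm with a two-finger parallel gripper is mounted at the origin on the work surface. World frame = base frame: x ahead of the robot, y to its left, z up, the work surface at z = 0. Lengths are in mm, angles in rad, forces in N, time in s.
With the tool pointing down it reaches from about 400 to 900 mm from the base axis. Payload 5.6 kg.
Tool frame: the origin (TCP) lies between the finger pads; the fingertips stand 8 mm ahead of it and the grasp point (between the pads) lies 11 mm behind it (r.tips_ahead is the distance from the TCP to the fingertips, in mm); x points along the fingers, z is the direction in which the jaws open and shut, and the axes are right-handed (so a half turn about x gives the same grasp; the last joint's range is limited). The gripper opens to 92 mm and grips with 3 to 60 N. Pads are 20 mm wide; open, the fingers measure 128 mm over their backs; the gripper's body (75 mm by 189 mm) begins 69 mm behind the grasp point.
Start: joints at [-0.043, 0.468, -0.012, 1.603, 0.006, 1.071, -0.056], TCP at [650.007, -0.043, 222.592] pointing down, gripper open.
Joint ranges: [-2.53, 2.53], [-0.31, 2.02], [-1.57, 1.55], [0.28, 2.44], [-1.29, 4.43], [0.15, 1.84], [-2.92, 2.92]. Speed limits (rad/s): [2.57, 2.57, 3.14, 3.14, 3.14, 3.14, 3.14].

### API

Orientations are given as a rotation vector (axis times angle).
In Python, from station import r gives the robot as it stands.
- The arm moves only by the tool arm_command, never from a script. Its argument "commands" is a list of rows, each a list of 3 entries, a list of its own where there are three numbers: the shift along the tool's x, y, z in m, then the turn, a rotation vector about the tool's x, y, z in rad, then the opening, from 0 (shut) to 1 (fully open). In form: [[[tx, ty, tz], [wx, wy, wz], fingers], ...]. A call has 1 to 20 rows; each row shifts and turns the commanded pose from where the row before left it, along the tool's axes as they then stand; what a row does not reach is not made up. A row lasts 1/10 s, in which the tool goes at most 50 mm and 8.59 degrees, less where a joint would pass 70% of its speed; a pose out of reach is approached as far as the arm can. A call is refused whole if a number of a shift passes 0.05 or a number of a turn 0.15, either way. A call with a gripper value outside its range is refused whole. The fingers move at their own pace and stop on an object; "newtons" is the grip in N (left out, the last holds). Time passes only in rows, so rows that do not move let the fingers close. It gives the time, the measured TCP pose, the force and the opening at its end, in the units of the state.
- r.state(): the state, without advancing time (a new reading comes with each control period).
- r.camera(name): name is "scene" or "side" or "wrist"; returns a dict with "frame" (480x640x3 uint8, blue, green, red), "mtx" (3x3 intrinsics, pixels), "camera_from_world" (4x4, takes a point from world to camera coordinates); the wrist camera has in their place "hand_eye" (4x4, takes a point from camera to tool coordinates, whose origin is the TCP and whose axes are the tool frame's). Camera axes: x right, y down, z forward; pixel columns grow to the right and rows downward; lengths in mm; the calibration is good to about 2 mm. A picture is of the moment at which its call begins: read the wrist's pose just before it. There is no depth.
- r.hand_in(): hands the job in, once; it reports no verdict.
The state is a dict: "time_s": time; "q": joint angles; "joint_velocities": joint speeds; "effort": joint torques, N m; "tcp_pos": TCP position; "eef_rot": TCP orientation; "force": force on the tool from outside, world axes, zero at the start; "torque": the same for the moment, N m; "opening": finger opening in mm.
Only numpy, scipy, OpenCV 4.12 (cv2) and the standard library are available. Lean on these libraries where they do the work, as an engineer would, in place of code of your own. Each camera call takes 0.05 s, during which the arm holds its last target. There are 200 camera calls.

### The job

Raise the shallow pan by its grip tab nearly to its stop, so that all the steel mixing balls run down into a pile at the narrow end, and leave it tilted while you scoop. Then scoop at least three of the six balls out of the pan with the hand scoop and set the loaded scoop level on the middle of the scale's platform for weighing; let it go. Any balls left over stay in the pan: spill none, and leave the other things on the bench where they are.

Things in the scene. Friction and masses are not known exactly. Their poses are not given: they have to be found in the camera images.
- tray (a joint): tilt of the shallow aluminium pan about a level hinge under its narrow end, rad: 0 = level (as it starts), 0.36 = hard stop, 21 degrees. A stiff friction hinge: it stays where it is left. Lifting at the grip tab takes about 8 to 12 N
- tray_low (a point): on the pan's hinge axis, middle of its narrow (low) end, at the underside of its floor, 30 mm above the bench. Turns with the pan: x runs up the floor to the wide end with the grip tab (roughly away from the robot), y along the hinge, z square to the floor; tilting turns it about -y (tab end rises). In this frame the floor's upper face is at z = 3 mm and most of its rim at z = 33 mm
- tray_floor (a point): middle of the pan's floor, upper face, at tray_low coordinates (100, 0, 3) mm, same axes. In tray_low's x the inside runs from 3 mm (at the floor; the narrow end wall is a longer plate, up to z = 63 mm, that leans 35 degrees outward) to 190 mm; it is a throat 72 mm wide up to x = 40 mm with side walls to z = 56, widens evenly to 170 mm at x = 115 mm, then is constant
- tray_grip (a point): grip point on the black upright tab at the pan's wide end: tab 14 mm thick (along tray y), 26 mm wide (along tray x), its top 15 mm above this point, the pan's rim 22 mm below it. At tray_low coordinates (207, 0, 55) mm, same axes
- scoop: small steel hand scoop with a wooden handle that leans back, polished, flat on the bench, 0.11 to 0.23 kg. Origin on its flat underside; x points from nose to handle, z up. Nose edge at x = -46 mm, 1.6 mm thick, 60 mm wide; a ramp climbs from it to a ridge 2.8 mm high at x = -26 mm, with the bowl behind it. The nose points roughly to the robot at the start
- scoop_bowl (a point): middle of the scoop's bowl, at scoop coordinates (0, 0, 10) mm. Bowl 49 mm long, 55 wide inside, its floor at z = 1 mm, side walls to z = 26, back wall to z = 32 at x = 26 mm; the low ridge at the front keeps balls in while the scoop is level. A ball whose centre is within 40 mm of this point is in the scoop
- scoop_handle (a point): grip point on the scoop's handle, at scoop coordinates (57, 0, 68) mm, axes as the scoop: a bar behind the bowl that leans back 20 degrees from upright (its top away from the nose), 14 mm thick along y (take it across these), 26 mm wide the other way; it goes on 35 mm above this point along the bar, and 55 mm below it to its foot at the bowl's back
- scale_top (a point): middle of the upper face of the bench scale's square steel platform, 152 mm square, 45 mm above the bench; the scale is fixed, does not sink, and stands left or right of the tray, opposite the scoop. Its display housing, lower than the platform, is on its +x side
- ball1_center (a point): centre of a steel mixing ball, 16 mm across, 17 g, polished, loose in the pan; rolls freely (six alike)
- ball2_center (a point): centre of a steel mixing ball, 16 mm across, 17 g, polished, loose in the pan; rolls freely
- ball3_center (a point): centre of a steel mixing ball, 16 mm across, 17 g, polished, loose in the pan; rolls freely
- ball4_center (a point): centre of a steel mixing ball, 16 mm across, 17 g, polished, loose in the pan; rolls freely
- ball5_center (a point): centre of a steel mixing ball, 16 mm across, 17 g, polished, loose in the pan; rolls freely
- ball6_center (a point): centre of a steel mixing ball, 16 mm across, 17 g, polished, loose in the pan; rolls freely
- spray_can: white spray can, 60 mm across, 170 tall, a bystander; origin under its middle
- paint_tin: paint tin, 90 mm across, 100 tall, a bystander; origin under its middle
- cup: white plastic mixing cup, 76 mm across the rim, 85 tall, a bystander; origin under its middle
- tape_roll: roll of masking tape lying flat, 72 mm across, 22 high, a bystander; origin under its middle
- wrench: steel open wrench lying flat, 130 mm long, a bystander; origin under its middle
- brush: paint brush lying flat, 120 mm long, a bystander; origin under its middle
Mind the look-alikes: they are no part of the job. Leave any red or yellow look-alike of the scoop alone.

How it is judged (in metres and radians):
On the way, in this order (a step that is already met when the one before it is completed fails the run):
1. the pan is tilted to at least 0.29 rad (17 degrees) and all six balls lie in its narrow end (within 75 mm of the hinge line along the floor) (value of joint tray above 0.29 rad and x of each of ball1_center, ball2_center, ball3_center, ball4_center, ball5_center, ball6_center in the frame of tray_low below 0.075 m), for 0.2 s.
2. with the pan still tilted to at least 0.25 rad, at least three balls are in the scoop while the scoop is in or over the pan's lower part (the bowl's middle within 160 mm of the hinge's middle) ((distance between each of ball1_center, ball2_center, ball3_center and scoop_bowl below 0.04 m or distance between each of ball1_center, ball2_center, ball4_center and scoop_bowl below 0.04 m or distance between each of ball1_center, ball2_center, ball5_center and scoop_bowl below 0.04 m or distance between each of ball1_center, ball2_center, ball6_center and scoop_bowl below 0.04 m or distance between each of ball1_center, ball3_center, ball4_center and scoop_bowl below 0.04 m or distance between each of ball1_center, ball3_center, ball5_center and scoop_bowl below 0.04 m or distance between each of ball1_center, ball3_center, ball6_center and scoop_bowl below 0.04 m or distance between each of ball1_center, ball4_center, ball5_center and scoop_bowl below 0.04 m or distance between each of ball1_center, ball4_center, ball6_center and scoop_bowl below 0.04 m or distance between each of ball1_center, ball5_center, ball6_center and scoop_bowl below 0.04 m or distance between each of ball2_center, ball3_center, ball4_center and scoop_bowl below 0.04 m or distance between each of ball2_center, ball3_center, ball5_center and scoop_bowl below 0.04 m or distance between each of ball2_center, ball3_center, ball6_center and scoop_bowl below 0.04 m or distance between each of ball2_center, ball4_center, ball5_center and scoop_bowl below 0.04 m or distance between each of ball2_center, ball4_center, ball6_center and scoop_bowl below 0.04 m or distance between each of ball2_center, ball5_center, ball6_center and scoop_bowl below 0.04 m or distance between each of ball3_center, ball4_center, ball5_center and scoop_bowl below 0.04 m or distance between each of ball3_center, ball4_center, ball6_center and scoop_bowl below 0.04 m or distance between each of ball3_center, ball5_center, ball6_center and scoop_bowl below 0.04 m or distance between each of ball4_center, ball5_center, ball6_center and scoop_bowl below 0.04 m) and value of joint tray above 0.25 rad and distance between scoop_bowl and tray_low below 0.16 m), for 0.2 s.
At the end, for the whole second after the job is handed in: At least three of the six balls are in the scoop (centre within 40 mm of scoop_bowl), every other ball is in the pan, the scoop stands on the scale's platform (underside within 6 mm of its face, origin within 50 mm of its middle, tilted less than 0.12 rad), released and at rest ((distance between each of ball1_center, ball2_center, ball3_center and scoop_bowl below 0.04 m or distance between each of ball1_center, ball2_center, ball4_center and scoop_bowl below 0.04 m or distance between each of ball1_center, ball2_center, ball5_center and scoop_bowl below 0.04 m or distance between each of ball1_center, ball2_center, ball6_center and scoop_bowl below 0.04 m or distance between each of ball1_center, ball3_center, ball4_center and scoop_bowl below 0.04 m or distance between each of ball1_center, ball3_center, ball5_center and scoop_bowl below 0.04 m or distance between each of ball1_center, ball3_center, ball6_center and scoop_bowl below 0.04 m or distance between each of ball1_center, ball4_center, ball5_center and scoop_bowl below 0.04 m or distance between each of ball1_center, ball4_center, ball6_center and scoop_bowl below 0.04 m or distance between each of ball1_center, ball5_center, ball6_center and scoop_bowl below 0.04 m or distance between each of ball2_center, ball3_center, ball4_center and scoop_bowl below 0.04 m or distance between each of ball2_center, ball3_center, ball5_center and scoop_bowl below 0.04 m or distance between each of ball2_center, ball3_center, ball6_center and scoop_bowl below 0.04 m or distance between each of ball2_center, ball4_center, ball5_center and scoop_bowl below 0.04 m or distance between each of ball2_center, ball4_center, ball6_center and scoop_bowl below 0.04 m or distance between each of ball2_center, ball5_center, ball6_center and scoop_bowl below 0.04 m or distance between each of ball3_center, ball4_center, ball5_center and scoop_bowl below 0.04 m or distance between each of ball3_center, ball4_center, ball6_center and scoop_bowl below 0.04 m or distance between each of ball3_center, ball5_center, ball6_center and scoop_bowl below 0.04 m or distance between each of ball4_center, ball5_center, ball6_center and scoop_bowl below 0.04 m) and (distance between ball1_center and scoop_bowl below 0.04 m or (x of ball1_center in the frame of tray_low between -0.045 and 0.195 m and z of ball1_center in the frame of tray_low between 0.004 and 0.07 m and y of ball1_center in the frame of tray_low between -0.088 and 0.088 m)) and (distance between ball2_center and scoop_bowl below 0.04 m or (x of ball2_center in the frame of tray_low between -0.045 and 0.195 m and z of ball2_center in the frame of tray_low between 0.004 and 0.07 m and y of ball2_center in the frame of tray_low between -0.088 and 0.088 m)) and (distance between ball3_center and scoop_bowl below 0.04 m or (x of ball3_center in the frame of tray_low between -0.045 and 0.195 m and z of ball3_center in the frame of tray_low between 0.004 and 0.07 m and y of ball3_center in the frame of tray_low between -0.088 and 0.088 m)) and (distance between ball4_center and scoop_bowl below 0.04 m or (x of ball4_center in the frame of tray_low between -0.045 and 0.195 m and z of ball4_center in the frame of tray_low between 0.004 and 0.07 m and y of ball4_center in the frame of tray_low between -0.088 and 0.088 m)) and (distance between ball5_center and scoop_bowl below 0.04 m or (x of ball5_center in the frame of tray_low between -0.045 and 0.195 m and z of ball5_center in the frame of tray_low between 0.004 and 0.07 m and y of ball5_center in the frame of tray_low between -0.088 and 0.088 m)) and (distance between ball6_center and scoop_bowl below 0.04 m or (x of ball6_center in the frame of tray_low between -0.045 and 0.195 m and z of ball6_center in the frame of tray_low between 0.004 and 0.07 m and y of ball6_center in the frame of tray_low between -0.088 and 0.088 m)) and horizontal distance between scoop and scale_top below 0.05 m and z of scoop in the frame of scale_top between -0.005 and 0.006 m and angle between scoop's own z axis and vertical below 0.12 rad and linear speed of scoop below 0.02 m/s); the robot touches nothing.
It fails at once if a bystander is moved more than 30 mm (distance of any of spray_can, paint_tin, cup, tape_roll, wrench, brush from where it was at the start of the episode above 0.03 m).
It also fails if it takes over 69 s, if anything falls off the work surface, if the arm or the gripper's body presses on something with over 40 N, if the wrist force passes 120 N, or if a joint passes its speed limit or range.

## Working session

There is one attempt and no reset: what is moved stays moved. The work goes in short steps, Python scripts to look and compute and a tool call to move; the robot and the scene stay as the last step left them, time stands still between calls to the robot, and variables do not carry over. Pictures are saved under pics/ and viewed, about 8 in all and at most 12, crops included, and the job is handed in when it is done.

Besides the shell and the picture viewer there is one more tool, called after "Request:" as a command line: name --argument value ..., lists and objects as JSON in quotes. arm_command: Moves the arm, as the interface text tells. Its arguments: {"type":"object","properties":{"commands":{"type":"array"},"newtons":{"type":"number"}},"required":["commands"]}

```bash
mkdir -p pics; ls; python3 - <<'E'
from station import r
import cv2,numpy as np
s=r.state();print(s)
for n in("scene","side","wrist"):
    c=r.camera(n);cv2.imwrite(f"pics/{n}0.png",c["frame"])
    np.savez(f"{n}0.npz",**c)
    print(n,{k:np.round(v,3).tolist() for k,v in c.items() if k!="frame"})
E
```

```text
pics
{'time_s': 0.0, 'q': array([-0.04297767,  0.46837314, -0.01160322,  1.60362939,  0.00601214,
        1.07141936, -0.05631753]), 'joint_velocities': array([-2.69001740e-05,  1.09935537e-03, -8.32210645e-04,  8.51548471e-04,
        4.61857668e-04, -1.45162009e-03,  8.25032761e-04]), 'effort': array([-3.39112758e-04, -5.20573139e+01, -1.31628491e-02, -2.43752271e+01,
       -5.67366311e-02,  1.73054746e-02,  1.50106093e-04]), 'tcp_pos': array([ 6.49418236e+02, -8.78320070e-02,  2.21640591e+02]), 'eef_rot': array([-2.98612653e-05,  1.57258613e+00, -1.83238664e-04]), 'force': array([-0.58567438,  0.32950799, -0.45023316]), 'torque': array([-0.01430085, -0.0117867 , -0.01084397]), 'opening': 92.02179453854257}
scene {'mtx': [[474.253, 0.0, 326.477], [0.0, 474.253, 238.707], [0.0, 0.0, 1.0]], 'camera_from_world': [[-0.705, 0.709, -0.015, 453.108], [0.595, 0.58, -0.556, -246.509], [-0.386, -0.401, -0.831, 1170.293], [0.0, 0.0, 0.0, 1.0]]}
side {'mtx': [[438.698, 0.0, 325.305], [0.0, 438.698, 240.265], [0.0, 0.0, 1.0]], 'camera_from_world': [[0.783, -0.622, -0.005, -487.173], [-0.378, -0.471, -0.797, 252.339], [0.493, 0.626, -0.604, 825.262], [0.0, 0.0, 0.0, 1.0]]}
wrist {'mtx': [[400.228, 0.0, 318.279], [0.0, 400.228, 239.97], [0.0, 0.0, 1.0]], 'hand_eye': [[0.0, -0.269, 0.963, -161.688], [-0.001, -0.963, -0.269, 75.406], [1.0, -0.001, -0.001, -0.004], [0.0, 0.0, 0.0, 1.0]]}
```

View pics/scene0.png

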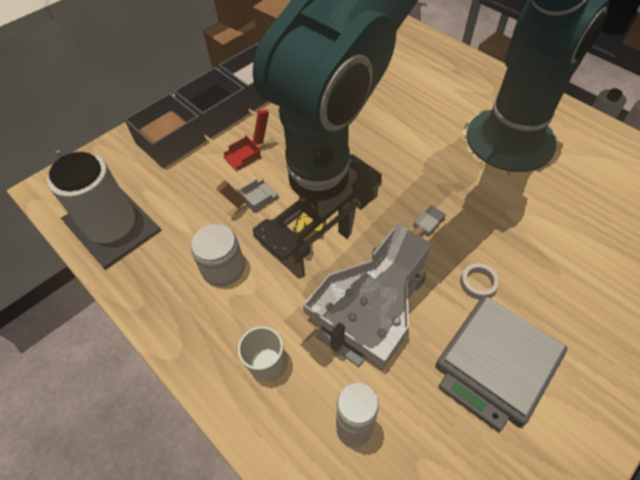

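View pics/side0.png

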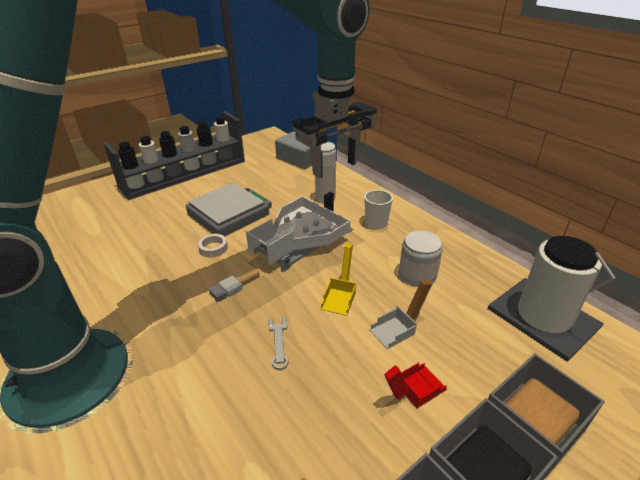

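```bash
cat > h.py <<'E'
import numpy as np, cv2
from scipy.spatial.transform import Rotation as R
def cam(n,f=None):
    return dict(np.load(f or f"{n}0.npz"))
def ray(c,u,v,tcp=None,rot=None):
    d=np.linalg.inv(c["mtx"])@[u,v,1.]
    if "hand_eye" in c:
        W=np.eye(4);W[:3,:3]=R.from_rotvec(c["rot"]).as_matrix();W[:3,3]=c["tcp"];M=W@c["hand_eye"]
    else: M=np.linalg.inv(c["camera_from_world"])
    return M[:3,3],M[:3,:3]@d
def onz(c,u,v,z):
    o,d=ray(c,u,v); return o+d*(z-o[2])/d[2]
def proj(c,P):
    P=np.atleast_2d(P).astype(float)
    if "hand_eye" in c:
        W=np.eye(4);W[:3,:3]=R.from_rotvec(c["rot"]).as_matrix();W[:3,3]=c["tcp"];M=np.linalg.inv(W@c["hand_eye"])
    else: M=c["camera_from_world"]
    p=(P@M[:3,:3].T+M[:3,3])@c["mtx"].T
    return p[:,:2]/p[:,2:]
def tri(*obs):
    A=np.zeros((3,3));b=np.zeros(3)
    for c,u,v in obs:
        o,d=ray(c,u,v);d=d/np.linalg.norm(d);Q=np.eye(3)-np.outer(d,d);A+=Q;b+=Q@o
    return np.linalg.solve(A,b)
def crop(img,x0,y0,w,h,s,step=10):
    t=cv2.resize(img[y0:y0+h,x0:x0+w],None,fx=s,fy=s,interpolation=cv2.INTER_CUBIC)
    for x in range(-(-x0//step)*step,x0+w,step):
        X=int((x-x0+.5)*s);cv2.line(t,(X,0),(X,6),(0,0,255),1);cv2.putText(t,str(x),(X+1,14),0,.35,(0,0,255),1)
    for y in range(-(-y0//step)*step,y0+h,step):
        Y=int((y-y0+.5)*s);cv2.line(t,(0,Y),(6,Y),(0,0,255),1);cv2.putText(t,str(y),(7,Y+4),0,.35,(0,0,255),1)
    return t
E
python3 - <<'E'
from h import *
a=cam("scene")["frame"];b=cam("side")["frame"]
top=np.hstack([crop(a,300,222,140,150,2),]) 
t1=crop(a,300,225,134,140,3);t2=crop(b,243,185,133,92,3)
t3=crop(a,205,168,100,75,4);t4=crop(b,360,275,100,75,4)
C=np.zeros((600,800,3),np.uint8)
def put(t,x,y): 
    h=min(t.shape[0],600-y);w=min(t.shape[1],800-x);C[y:y+h,x:x+w]=t[:h,:w]
put(t1,0,0);put(t2,402,0);put(t4,402,285)
put(crop(a,210,165,80,60,3),0,421)
cv2.imwrite("pics/m1.png",C)
S=cam("scene");D=cam("side")
for n,z,q in[("scale",45,[(489,298),(566,350),(527,417),(441,357)])]:
    P=[onz(S,*p,z) for p in q];print(n,np.round(P,1).tolist(),np.mean(P,0))
E
```

```text
scale [[431.0, 215.6, 45.0], [422.4, 367.5, 45.0], [567.2, 379.8, 45.0], [583.9, 221.1, 45.0]] [501.1265767  296.02895493  45.        ]
```

View pics/m1.png

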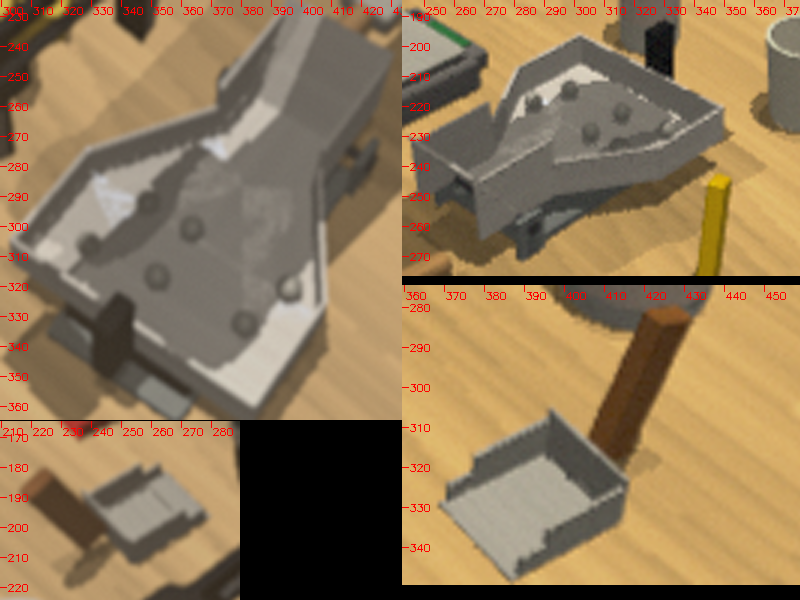

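View pics/wrist0.png

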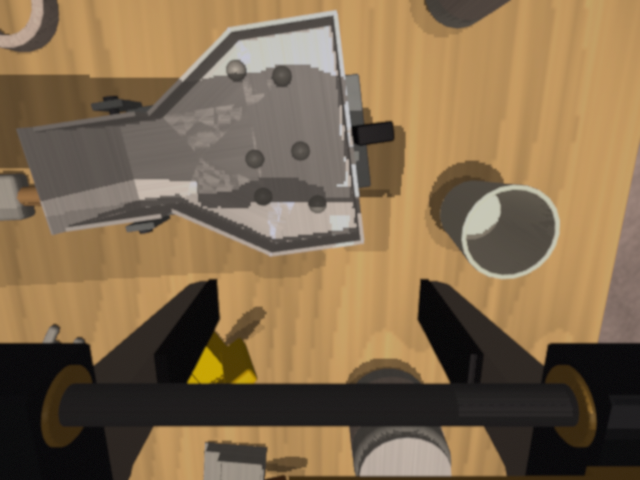

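```bash
cat > fit.py <<'E'
from h import *
from scipy.optimize import least_squares
S=cam("scene");D=cam("side");W=cam("wrist");W["tcp"]=np.array([649.7,-.1,222.]);W["rot"]=np.array([0,1.5718,0.])
def fit(obs,z,x0):
    def f(p):
        M=R.from_euler("z",p[2]).as_matrix()
        return np.concatenate([(proj(c,M@np.array(P)+[p[0],p[1],z])[0]-uv) for c,P,uv in obs])
    s=least_squares(f,x0,loss="soft_l1",x_scale=[10,10,.1]);print(np.round(s.x,3));print(np.round(f(s.x).reshape(-1,2),1).tolist());return s.x
tray=[(W,(192,87,33),(335,13)),(W,(192,-87,33),(361,243)),(W,(115,87,33),(229,33)),(W,(115,-87,33),(272,253)),
(S,(207,0,70),(340,323.7)),(D,(207,0,70),(328.7,193.3)),(D,(192,87,33),(302.3,197.7)),(D,(192,-87,33),(349.7,221)),
(S,(192,-87,33),(304,306.7)),(S,(192,87,33),(385,361)),(S,(115,87,33),(408,325)),(S,(115,-87,33),(329,275))]
fit(tray,30,[450,50,0])
sc=[(D,(-46,30,1),(369.5,330)),(D,(-46,-30,1),(387.5,348.2)),(D,(27,29,32),(397,306.2)),(D,(27,-29,32),(416.5,325)),(D,(69,0,101),(426.5,282.5)),
(S,(69,0,101),(224,183)),(S,(-46,30,1),(278.7,197)),(S,(-46,-30,1),(261.7,180.3)),(S,(27,29,0),(255,212)),(S,(27,-29,32),(238.3,190.3)),(W,(-27,29,26),(207,443)),(W,(27,29,32),(267,447))]
fit(sc,0,[550,-200,0])
for q in [(187,207),(228,183),(272,203),(225,232)]: print(np.round(onz(D,*q,45),1))
E
python3 fit.py
```

```text
[4.83411e+02 4.23720e+01 1.42000e-01]
[[-0.4, -0.9], [1.0, -0.2], [0.3, -4.0], [-1.0, 2.2], [-3.2, 4.2], [-0.7, 0.6], [-1.0, -1.4], [-0.8, -0.2], [-1.2, -3.5], [-1.3, -2.5], [-0.5, -0.7], [-0.9, -1.7]]
[ 5.61121e+02 -3.07626e+02 -8.00000e-02]
[[-1.4, -0.5], [-0.5, 0.5], [-0.4, -1.3], [-0.7, -2.9], [-1.2, -1.8], [-2.5, 2.2], [1.1, -1.3], [2.5, 0.3], [-1.4, 0.6], [-2.1, -2.1], [8.8, 18.2], [-2.7, 21.8]]
[400.8 331.2  45. ]
[552.2 378.2  45. ]
[593.7 202.1  45. ]
[426.4 161.4  45. ]
```

Request:
arm_command --commands '[[[0,0.036,0.0193],[-0.142,0,0],0.6],[[0,0.036,0.0193],[0,0,0],0.6]]'

```text
time_s: 0.35
tcp_pos: [684.0, 72.9, 222.5]
eef_rot: [-0.111, 1.568, 0.11]
force: [0.6, -0.2, 0.1]
opening: 78.2
```

Request:
arm_command --commands '[[[0,0,0],[-0.1428,0,0],0.5],[[0,0,0],[-0.1428,0,0],0.5],[[0,0,0],[-0.1428,0,0],0.5],[[0,0,0],[-0.1428,0,0],0.5],[[0,0,0],[-0.1428,0,0],0.5],[[0,0,0],[-0.1428,0,0],0.5],[[0,0,0],[-0.1428,0,0],0.5],[[0,0,0],[-0.1428,0,0],0.5],[[0,0,0],[-0.1428,0,0],0.5],[[0,0,0],[-0.1428,0,0],0.5],[[0,0,0],[-0.1428,0,0],0.5],[[0.03,-0.0049,-0.0033],[0,0,0],0.5],[[0,0,0],[0,0,0],0.5]]'

```text
time_s: 1.65
tcp_pos: [686.6, 70.3, 188.4]
eef_rot: [-1.309, 1.145, 1.317]
force: [-0.7, 0.8, -0.5]
opening: 45.7
```

```bash
cat >> h.py <<'E'
def snap(name,tag):
    from station import r
    s=r.state();c=dict(r.camera(name));c["tcp"]=s["tcp_pos"];c["rot"]=s["eef_rot"]
    np.savez(f"{name}{tag}.npz",**c);cv2.imwrite(f"pics/{name}{tag}.png",c["frame"]);return c,s
E
python3 - <<'E'
from h import *
c,s=snap("wrist","1");print(s["tcp_pos"],s["eef_rot"],s["q"],s["time_s"])
print(R.from_rotvec(s["eef_rot"]).as_matrix().round(4))
M=R.from_euler("z",.142).as_matrix();o=np.array([483.4,42.4,30])
for P in[(194,-7,70),(220,-7,70),(220,7,70),(194,7,70)]:print(proj(c,M@P+o).round(1))
E
```

```text
[686.56894331  70.32228656 188.44886235] [-1.30949704  1.14512773  1.3171273 ] [ 0.10434822  0.60878791 -0.38102584  1.4977565   0.24214217  1.08899681
  1.38294254] 1.65
[[-7.000e-03 -9.901e-01 -1.403e-01]
 [-1.300e-03 -1.403e-01  9.901e-01]
 [-1.000e+00  7.100e-03 -3.000e-04]]
[[309.8 233.4]]
[[310.1 271.4]]
[[331.2 271.4]]
[[331.5 233.4]]
```

View pics/wrist1.png

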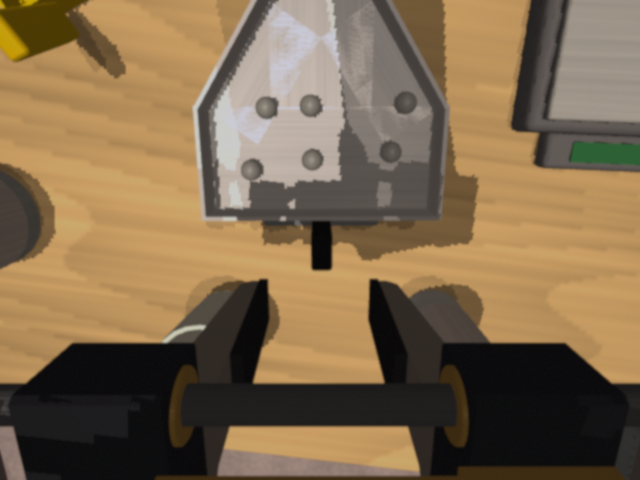

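```bash
python3 - <<'E'
from h import *
c=cam("wrist","wrist1.npz");W=cam("wrist");W["tcp"]=np.array([649.7,-.1,222.]);W["rot"]=np.array([0,1.5718,0.])
print("cup",onz(W,510,232,85).round(), "can",onz(W,460,5,170).round(), "scale corner",onz(c,555,122,45).round(1),onz(c,563,0,45).round(1),onz(c,640,122,45).round(1))
E
```

```text
cup [797.  -2.  85.] can [717. 132. 170.] scale corner [581.9 230.2  45. ] [504.  212.3  45. ] [573.3 291.8  45. ]
```

Request:
arm_command --commands '[[[0.03,-0.0027,0.0018],[0,0,0],0.5],[[0.035,0,0],[0,0,0],0.5],[[0.02,0,0],[0,0,0],0.5],[[0.02,0,0],[0,0,0],0.5],[[0.0065,0,0],[0,0,0],0.5],[[0,0,0],[0,0,0],0.5]]' --newtons 35

```text
time_s: 2.3
tcp_pos: [690.8, 74.1, 81.0]
eef_rot: [-1.313, 1.14, 1.314]
force: [0.8, -1.0, -0.5]
opening: 46.0
```

```bash
python3 - <<'E'
from h import *
S=cam("scene");D=cam("side")
print("can",onz(S,357,395,170).round(),onz(S,355,435,10).round(),onz(D,325,200,5).round(),onz(D,326,147,170).round())
from station import r
s=r.state();print(s["tcp_pos"],s["eef_rot"],s["force"])
E
```

```text
can [762. 182. 170.] [775. 198.  10.] [758. 173.   5.] [767. 179. 170.]
[690.78122603  74.05989042  80.95912879] [-1.31255389  1.13952775  1.31378864] [ 0.79730975 -1.03378529 -0.45108904]
```

Request:
arm_command --commands '[[[0.003,0,-0.001],[0,0,0],0.5],[[0,0,0],[0,0,0],0.5]]'

```text
time_s: 2.5
tcp_pos: [691.9, 72.8, 79.3]
eef_rot: [-1.314, 1.138, 1.311]
force: [0.9, -0.6, -0.3]
opening: 45.8
```

Request:
arm_command --commands '[[[0,0.001,0],[0,0,0],0.1],[[0,0,0],[0,0,0],0.0],[[0,0,0],[0,0,0],0.0],[[0,0,0],[0,0,0],0.0],[[0,0,0],[0,0,0],0.0]]' --newtons 40

```text
time_s: 3.0
tcp_pos: [690.3, 72.8, 78.3]
eef_rot: [-1.313, 1.139, 1.313]
force: [-0.6, -0.5, 0.5]
opening: 13.7
```

Request:
arm_command --commands '[[[-0.0042,0.00096,0],[0,0,-0.02],0],[[-0.0042,0.00096,0],[0,0,-0.02],0],[[-0.0042,0.00096,0],[0,0,-0.02],0],[[-0.0042,0.00096,0],[0,0,-0.02],0],[[-0.0042,0.00096,0],[0,0,-0.02],0],[[-0.0042,0.00096,0],[0,0,-0.02],0],[[-0.0042,0.00096,0],[0,0,-0.02],0],[[-0.0042,0.00096,0],[0,0,-0.02],0]]'

```text
time_s: 3.8
tcp_pos: [679.9, 71.3, 111.2]
eef_rot: [-1.375, 1.011, 1.195]
force: [4.0, 0.7, -9.1]
opening: 13.6
```

Request:
arm_command --commands '[[[-0.0042,0.00096,0],[0,0,-0.02],0],[[-0.0042,0.00096,0],[0,0,-0.02],0],[[-0.0042,0.00096,0],[0,0,-0.02],0],[[-0.0042,0.00096,0],[0,0,-0.02],0],[[-0.0042,0.00096,0],[0,0,-0.02],0],[[-0.0042,0.00096,0],[0,0,-0.02],0],[[-0.0042,0.00096,0],[0,0,-0.02],0],[[-0.0042,0.00096,0],[0,0,-0.02],0],[[-0.0042,0.00096,0],[0,0,-0.02],0],[[0,0,0],[0,0,0],0],[[0,0,0],[0,0,0],0]]'

```text
time_s: 4.9
tcp_pos: [662.1, 68.7, 145.8]
eef_rot: [-1.434, 0.87, 1.063]
force: [-5.4, 0.0, -2.6]
opening: 13.9
```

```bash
python3 - <<'E'
from h import *
from station import r
s=r.state();m=R.from_rotvec(s["eef_rot"]).as_matrix();print(m.round(3),np.arcsin(m[0,0]/.99),s["force"],s["q"])
d=s["tcp_pos"]-[483.4,42.4,30];X=d[0]*.99+d[1]*.1415
print(np.arctan2(d[2],X)-np.arctan2(48.3,209.3))
E
```

```text
[[ 0.329 -0.934 -0.141]
 [ 0.046 -0.134  0.99 ]
 [-0.943 -0.332 -0.001]] 0.3383522489881153 [-5.44580338  0.04586572 -2.60976529] [ 0.12040443  0.4653942  -0.34884474  1.88839693  0.34866698  0.49526093
  1.26396192]
0.34343697211037805
```

Request:
arm_command --commands '[[[0,0,0],[0,0,0],0.6],[[0,0,0],[0,0,0],0.6],[[0,0,0],[0,0,0],0.6],[[-0.03,0,0],[0,0,0],0.6],[[-0.04,0,0],[0,0,0],0.6],[[-0.02,0,0],[0,0,0.1133],0.6],[[0,0,0],[0,0,0.1133],0.6],[[0,0,0],[0,0,0.1133],0.6],[[0,0.0126,-0.0445],[0,0,0],0.6],[[0,0.0126,-0.0445],[0,0,0],0.6],[[0,0.0126,-0.0445],[0,0,0],0.6],[[0,0.0126,-0.0445],[0,0,0],0.6],[[0,0.0126,-0.0445],[0,0,0],0.6],[[0,0.0126,-0.0445],[0,0,0],0.6],[[0,0.0126,-0.0445],[0,0,0],0.6],[[0,0.0126,-0.0445],[0,0,0],0.6],[[0.03,0,0],[0.111,0,0],0.6],[[0.03,0,0],[0.111,0,0],0.6],[[0,0,0],[0,0,0],0.6],[[0,0,0],[0,0,0],0.6]]'

```text
time_s: 6.9
tcp_pos: [584.6, -301.8, 171.0]
eef_rot: [-1.153, 1.244, 1.152]
force: [0.9, -0.7, -0.5]
opening: 55.0
```

```bash
python3 - <<'E'
from h import *
c,s=snap("wrist","2");print(s["tcp_pos"],s["eef_rot"],s["q"],s["time_s"],s["force"])
S,_=snap("scene","2")
M=c["frame"];T=crop(S["frame"],295,215,140,160,3)
C=np.zeros((600,800,3),np.uint8);a=crop(M,0,0,640,480,.9375,50);C[:450,:600]=a
C[:600,600:800]=cv2.resize(S["frame"][200:380,330:440],None,fx=1,fy=1)[:1,:1]
C=np.hstack([a[:, :],np.zeros((450,200,3),np.uint8)])
t=crop(S["frame"],330,215,100,150,2,10);C[:300,600:]=t
cv2.imwrite("pics/m2.png",C)
E
```

```text
[ 584.59615598 -301.75824765  171.01276467] [-1.15268857  1.24413676  1.15219334] [ 0.61950119  0.55292434 -0.27226024  1.61250766  0.16852345  0.998887
  1.78854345] 6.9 [ 0.920733   -0.68060524 -0.4571737 ]
```

View pics/m2.png

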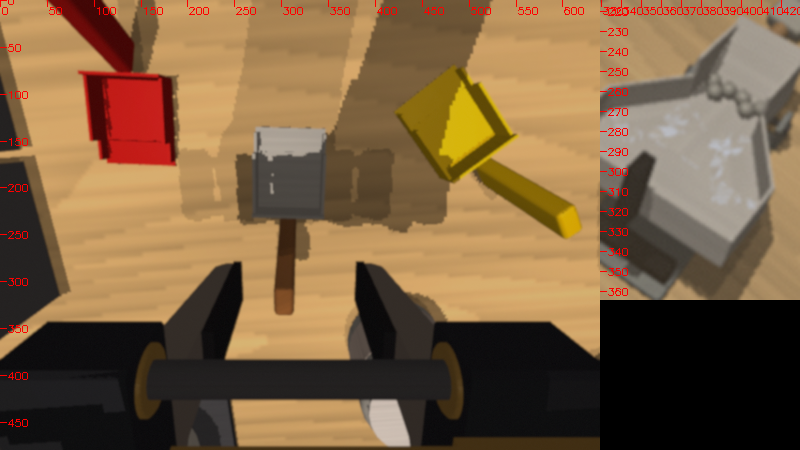

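```bash
cat > fit2.py <<'E'
import io,contextlib
with contextlib.redirect_stdout(io.StringIO()):
    from fit import *
c=cam("wrist","wrist2.npz")
k=1/.9375
w=[(c,(-46,30,1),(327*k,128*k)),(c,(-46,-30,1),(255*k,128*k)),(c,(27,29,32),(325*k,219*k)),(c,(27,-29,32),(252.5*k,219.5*k)),(c,(69,0,101),(285*k,301*k))]
print("wrist only");fit(w,0,[550,-300,0])
print("all");fit(w+sc[:10],0,[550,-300,0])
S2=cam("scene","scene2.npz")
M=R.from_euler("z",.142).as_matrix()@R.from_euler("y",-.34).as_matrix();o=np.array([483.4,42.4,30])
for q in[(386,257),(394,260),(402,264),(410,268)]:
    a,d=ray(S2,*q);a=M.T@(a-o);d=M.T@d;print((a+d*(11-a[2])/d[2]).round(1))
print(proj(S2,[M@p+o for p in[(3,36,3),(3,-36,3),(115,85,33),(-31,36,60),(207,0,70)]]).round(1).tolist())
E
python3 fit2.py
```

```text
wrist only
[ 5.60063e+02 -3.07916e+02 -9.50000e-02]
[[-1.6, -0.1], [0.4, -1.4], [-1.4, 0.6], [1.2, -1.1], [0.5, 3.5]]
all
[ 5.60216e+02 -3.08247e+02 -9.30000e-02]
[[-2.2, 0.0], [-0.1, -1.1], [-1.8, 0.8], [0.9, -0.8], [0.2, 3.8], [-1.5, -0.4], [-1.0, 0.8], [-0.3, -0.9], [-0.8, -2.3], [-0.9, -1.2], [-2.6, 1.5], [1.3, -1.4], [2.9, -0.0], [-1.5, 0.2], [-1.9, -2.6]]
[ 14.6 -23.4  11. ]
[10.1 -7.4 11. ]
[ 8.1  9.9 11. ]
[ 6.2 27.  11. ]
[[413.5, 272.4], [382.4, 254.0], [414.6, 307.3], [430.2, 242.9], [350.0, 294.9]]
```

```bash
cat >> h.py <<'E'
BASE=np.array([[0,-1,0],[0,0,1],[-1,0,0.]])
LEAN=np.radians(20)
def toolR(yaw,pitch): return R.from_euler("z",yaw).as_matrix()@R.from_euler("y",pitch).as_matrix()@BASE
def delta(pos,Rt,s=None):
    """shift (mm) in current tool axes and turn to reach pose"""
    if s is None:
        from station import r; s=r.state()
    Rc=R.from_rotvec(s["eef_rot"]).as_matrix()
    d=Rc.T@(np.array(pos)-s["tcp_pos"]);w=R.from_matrix(Rc.T@Rt).as_rotvec()
    print("shift mm",d.round(2),"turn",w.round(4),"| tcp",s["tcp_pos"].round(1),"F",s["force"].round(1),"t",s["time_s"])
    return d,w
E
python3 - <<'E'
from h import *
print("tin",onz(cam("scene"),213,241,100).round())
delta([648.7,-316.4,155.5],toolR(-.094,LEAN))
E
```

```text
tin [ 726. -217.  100.]
shift mm [ 17.29 -64.1   -9.44] turn [ 0.0162 -0.0039  0.3523] | tcp [ 585.5 -302.   172.6] F [0.2 0.1 0.4] t 7.0
```

Request:
arm_command --commands '[[[0.0086,-0.032,-0.0047],[0,0,0],0.6],[[0.0086,-0.032,-0.0047],[0,0,0],0.6],[[0,0,0],[0.0054,-0.0013,0.1174],0.6],[[0,0,0],[0.0054,-0.0013,0.1174],0.6],[[0,0,0],[0.0054,-0.0013,0.1174],0.6],[[0,0,0],[0,0,0],0.6],[[0,0,0],[0,0,0],0.6]]'

```text
time_s: 7.7
tcp_pos: [647.8, -316.1, 153.4]
eef_rot: [-0.94, 1.489, 1.395]
force: [-0.6, 0.6, 1.1]
opening: 55.2
```

```bash
python3 - <<'E'
from h import *
delta([614.5,-313.2,61.5],toolR(-.094,LEAN))
E
```

```text
shift mm [ 9.775e+01 -5.000e-02 -4.200e-01] turn [-0.0004  0.0016 -0.0004] | tcp [ 647.8 -316.1  153.4] F [-0.6  0.6  1.1] t 7.7
```

Request:
arm_command --commands '[[[0.035,0,0],[0,0,0],0.6],[[0.035,0,0],[0,0,0],0.6],[[0.0175,0,0],[0,0,0],0.6],[[0.01,0,0],[0,0,0],0.6],[[0,0,0],[0,0,0],0.6],[[0,0,0],[0,0,0],0.6]]'

```text
time_s: 8.3
tcp_pos: [614.5, -313.8, 63.9]
eef_rot: [-0.94, 1.49, 1.392]
force: [-0.3, -0.1, -0.1]
opening: 55.0
```

```bash
python3 - <<'E'
from h import *
delta([614.5,-313.2,61.5],toolR(-.094,LEAN))
E
```

```text
shift mm [ 2.31 -0.78  0.59] turn [-0.0027  0.0012  0.0005] | tcp [ 614.5 -313.8   63.9] F [-0.3 -0.1 -0.1] t 8.3
```

Good enough; close on the handle (low force first to centre).

Request:
arm_command --commands '[[[0.002,0,0],[0,0,0],0.2],[[0,0,0],[0,0,0],0.0],[[0,0,0],[0,0,0],0.0],[[0,0,0],[0,0,0],0.0],[[0,0,0],[0,0,0],0.0],[[0,0,0],[0,0,0],0.0]]' --newtons 40

```text
time_s: 8.9
tcp_pos: [613.0, -313.1, 59.9]
eef_rot: [-0.937, 1.491, 1.395]
force: [-0.9, -0.0, 0.2]
opening: 13.7
```

```bash
python3 - <<'E'
from h import *
s=delta([614.5,-313.2,61.5],toolR(-.094,LEAN))
from station import r
s=r.state();print(s["opening"],s["torque"],toolR(-.094,LEAN).T@ (s["tcp_pos"]-[560.1,-308.1,0]))
E
```

```text
shift mm [-2.03 -0.88  0.02] turn [-0.002   0.0017 -0.003 ] | tcp [ 613.  -313.1   59.9] F [-0.9 -0.   0.2] t 8.9
13.70695655147915 [ 0.01229253 -0.36000004 -0.05147083] [-7.44477744e+01 -2.94201983e+01  1.11763180e-02]
```

Request:
arm_command --commands '[[[-0.02,0.0068,0],[0,0,0],0],[[-0.0376,0.0137,0],[0,0,0],0],[[-0.0376,0.0137,0],[0,0,0],0],[[-0.0376,0.0137,0],[0,0,0],0],[[-0.0376,0.0137,0],[0,0,0],0],[[0,0,0],[0,0,0],0]]'

```text
time_s: 9.5
tcp_pos: [616.7, -314.3, 249.8]
eef_rot: [-0.947, 1.487, 1.384]
force: [0.7, 0.2, -1.1]
opening: 13.9
```

```bash
cat >> h.py <<'E'
PS=np.array([53.3,0,60.5]);TO=np.array([483.4,42.4,30.]);TY=.142;TH=.34
TR=R.from_euler("z",TY).as_matrix()@R.from_euler("y",-TH).as_matrix()
def scoop_pose(pos,yaw,th):
    return np.array(pos)+R.from_euler("z",yaw).as_matrix()@R.from_euler("y",-th).as_matrix()@PS, toolR(yaw,LEAN-th)
def scoop_now(s=None):
    if s is None:
        from station import r; s=r.state()
    Rs=R.from_rotvec(s["eef_rot"]).as_matrix()@toolR(0,LEAN).T
    return s["tcp_pos"]-Rs@PS,Rs
def report():
    p,Rs=scoop_now();print("scoop in tray",(TR.T@(p-TO)).round(1),"nose",(TR.T@(p+Rs@[-46,0,0]-TO)).round(1),"rel rot",R.from_matrix(TR.T@Rs).as_rotvec().round(3))
E
python3 - <<'E'
from h import *
delta(*scoop_pose(TR@[85,0,78]+TO,TY,TH))
from station import r;print(r.state()["opening"])
E
```

```text
shift mm [ 68.2   66.41 362.15] turn [-0.2368  0.0391 -0.3294] | tcp [ 616.7 -314.3  249.8] F [ 0.7  0.2 -1.1] t 9.5
13.893807933461089
```

Request:
arm_command --commands '[[[0,0.0083,0.03],[0,0,0],0],[[0,0.0083,0.0474],[0,0,0],0],[[0,0.0083,0.0474],[0,0,0],0],[[0,0.0083,0.0474],[0,0,0],0],[[0,0.0083,0.0474],[0,0,0],0],[[0,0.0083,0.0474],[0,0,0],0],[[0,0.0083,0.0474],[0,0,0],0],[[0,0.0083,0.0474],[0,0,0],0],[[0.034,0,0],[0,0,0],0],[[0.034,0,0],[0,0,0],0],[[0,0,0],[-0.0592,0.0098,-0.0824],0],[[0,0,0],[-0.0592,0.0098,-0.0824],0],[[0,0,0],[-0.0592,0.0098,-0.0824],0],[[0,0,0],[-0.0592,0.0098,-0.0824],0],[[0,0,0],[0,0,0],0],[[0,0,0],[0,0,0],0]]'

```text
time_s: 11.1
tcp_pos: [563.3, 54.7, 201.2]
eef_rot: [-1.299, 1.152, 1.33]
force: [-0.6, -0.7, -1.7]
opening: 13.9
```

```bash
python3 - <<'E'
from h import *
delta(*scoop_pose(TR@[85,0,78]+TO,TY,TH));report()
c,s=snap("wrist","3")
print("bottom nose corners",proj(c,[scoop_now(s)[0]+scoop_now(s)[1]@p for p in[(-46,30,0),(-46,-30,0)]]).round(1).tolist())
print("tray pts",proj(c,[TR@p+TO for p in[(115,85,33),(115,-85,33),(40,36,56),(40,-36,56),(-31,36,61),(-31,-36,61),(3,36,3),(3,-36,3),(192,87,33),(192,-87,33)]]).round(1).tolist())
E
```

```text
shift mm [-5.54 -3.22 -0.86] turn [-0.0014  0.0059 -0.0118] | tcp [563.3  54.7 201.2] F [-0.6 -0.7 -1.7] t 11.1
scoop in tray [79.3  1.4 74.6] nose [33.3  1.5 75.1] rel rot [ 0.005  0.012 -0.003]
bottom nose corners [[368.0, 133.7], [269.6, 133.8]]
tray pts [[438.6, 268.7], [194.6, 269.7], [371.2, 153.8], [261.4, 154.2], [370.5, 46.4], [261.3, 46.6], [361.4, 128.7], [271.0, 128.9], [445.1, 382.1], [188.9, 383.6]]
```

View pics/wrist3.png

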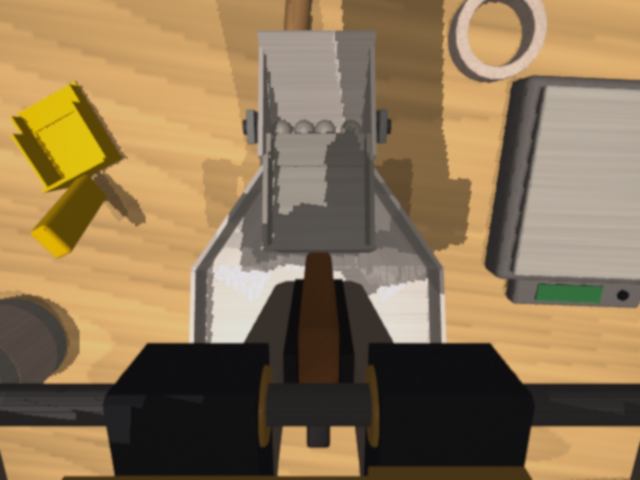

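Request:
arm_command --commands '[[[-0.005,-0.0141,0],[0,0,-0.025],0],[[0.0236,-0.0083,0],[0,0,0],0],[[0.0236,-0.0083,0],[0,0,0],0],[[0.01,-0.0035,0],[0,0,0],0],[[0,0,0],[0,0,0],0],[[0,0,0],[0,0,0],0]]'

```text
time_s: 11.75
tcp_pos: [598.1, 60.5, 148.5]
eef_rot: [-1.31, 1.13, 1.313]
force: [0.3, -0.1, -1.9]
opening: 13.8
```

```bash
python3 - <<'E'
from h import *
from station import r
report();s=r.state();print(s["force"],s["torque"],s["opening"])
c=cam("wrist","wrist3.npz")
for q in[(528,265),(543,86),(640,279),(640,92)]:print(onz(c,*q,45).round(1))
E
```

```text
scoop in tray [96.5  2.2 11.7] nose [50.5  2.3 11.1] rel rot [ 0.006 -0.014 -0.002]
[ 0.25361393 -0.08726795 -1.93523819] [ 0.09509543 -0.12171361  0.01860976] 13.820376711998842
[569.9 234.   45. ]
[431.  207.4  45. ]
[568.9 331.8  45. ]
[424.8 281.4  45. ]
```

Request:
arm_command --commands '[[[0.0028,-0.001,0],[0,0,0],0],[[0.0028,-0.001,0],[0,0,0],0],[[0,0,0],[0,0,0],0],[[0,0,0],[0,0,0],0]]'

```text
time_s: 12.15
tcp_pos: [599.6, 60.6, 142.9]
eef_rot: [-1.31, 1.13, 1.312]
force: [-0.1, 0.1, -1.4]
opening: 13.7
```

Request:
arm_command --commands '[[[0.0009,-0.0003,0],[0,0,0],0],[[0,0,0],[0,0,0],0]]'

```text
time_s: 12.35
tcp_pos: [599.8, 60.6, 141.7]
eef_rot: [-1.31, 1.13, 1.313]
force: [0.6, 0.5, -1.3]
opening: 13.9
```

Request:
arm_command --commands '[[[0.0009,-0.0003,0],[0,0,0],0],[[0,0,0],[0,0,0],0]]'

```text
time_s: 12.55
tcp_pos: [600.1, 60.7, 140.6]
eef_rot: [-1.31, 1.13, 1.313]
force: [-0.6, 0.1, -1.6]
opening: 14.0
```

Request:
arm_command --commands '[[[0.0009,-0.0003,0],[0,0,0],0],[[0,0,0],[0,0,0],0]]'

```text
time_s: 12.75
tcp_pos: [600.4, 60.7, 140.2]
eef_rot: [-1.31, 1.131, 1.313]
force: [-0.6, 0.1, 2.1]
opening: 13.7
```

Request:
arm_command --commands '[[[0.0009,-0.0003,0],[0,0,0],0],[[0,0,0],[0,0,0],0]]'

```text
time_s: 12.95
tcp_pos: [600.8, 60.8, 139.9]
eef_rot: [-1.311, 1.131, 1.313]
force: [-1.8, -0.5, 6.9]
opening: 14.0
```

Request:
arm_command --commands '[[[0.0009,-0.0003,0],[0,0,0],0],[[0,0,0],[0,0,0],0]]'

```text
time_s: 13.15
tcp_pos: [601.4, 60.9, 139.5]
eef_rot: [-1.311, 1.13, 1.312]
force: [-1.0, 0.3, 9.5]
opening: 13.8
```

```bash
python3 - <<'E'
from h import *
from station import r
report();s=r.state();print(s["force"],s["torque"],s["opening"])
E
```

```text
scoop in tray [96.8  2.   2.2] nose [50.8  2.1  1.5] rel rot [ 0.005 -0.015 -0.002]
[-1.0238529   0.2995544   9.51938245] [-0.32199842  1.07574551 -0.09100725] 13.788251970899267
```

Request:
arm_command --commands '[[[0.0004,0.005,0],[0,0,0],0],[[0.0017,0.0047,0],[0,0,0],0],[[0.0017,0.0047,0],[0,0,0],0],[[0.0017,0.0047,0],[0,0,0],0],[[0.0017,0.0047,0],[0,0,0],0],[[0,0,0],[0,0,0],0]]'

```text
time_s: 13.75
tcp_pos: [576.5, 57.4, 130.6]
eef_rot: [-1.31, 1.131, 1.314]
force: [-1.4, -0.6, 3.3]
opening: 14.0
```

Request:
arm_command --commands '[[[0.0017,0.0047,0],[0,0,0],0],[[0.0017,0.0047,0],[0,0,0],0],[[0,0,0],[0,0,0],0]]'

```text
time_s: 14.05
tcp_pos: [567.9, 56.2, 127.5]
eef_rot: [-1.31, 1.13, 1.313]
force: [-1.0, 0.2, 5.7]
opening: 13.9
```

```bash
python3 - <<'E'
from h import *
from station import r
report();s=r.state();print(s["force"],s["torque"],s["opening"])
E
```

```text
scoop in tray [60.7  2.2  2.1] nose [14.8  2.2  1.5] rel rot [ 0.006 -0.014 -0.002]
[-0.95327855  0.22517568  5.72968544] [-0.04670873  0.67693025 -0.07019522] 13.891823000517638
```

Request:
arm_command --commands '[[[0.0008,0.0024,0],[0,0,0],0],[[0.0008,0.0024,0],[0,0,0],0],[[0.0008,0.0024,0],[0,0,0],0],[[0,0,0],[0,0,0],0]]'

```text
time_s: 14.45
tcp_pos: [562.9, 55.5, 126.1]
eef_rot: [-1.312, 1.127, 1.31]
force: [1.4, 0.9, 7.8]
opening: 14.0
```

Request:
arm_command --commands '[[[0.0008,0.0024,0],[0,0,0],0],[[0.0004,0.0012,0],[0,0,0],0],[[0,0,0],[0,0,0],0]]'

```text
time_s: 14.75
tcp_pos: [562.1, 55.5, 126.5]
eef_rot: [-1.315, 1.122, 1.306]
force: [4.4, -0.0, 11.6]
opening: 14.1
```

```bash
python3 - <<'E'
from h import *
report()
c,s=snap("wrist","4");print(s["force"],s["torque"],s["opening"])
d,_=snap("side","4")
C=np.hstack([crop(c["frame"],235,10,170,150,3),np.zeros((450,290,3),np.uint8)])
t=crop(d["frame"],240,180,95,100,3);C[:300,510:795]=t
cv2.imwrite("pics/m4.png",C)
E
```

```text
scoop in tray [55.5  2.3  2.6] nose [9.5 2.4 1.5] rel rot [ 0.006 -0.024 -0.002]
[ 4.40672601e+00 -4.52733681e-04  1.16335390e+01] [ 0.01533825 -0.76573956 -0.01014418] 14.077937890892098
```

View pics/m4.png

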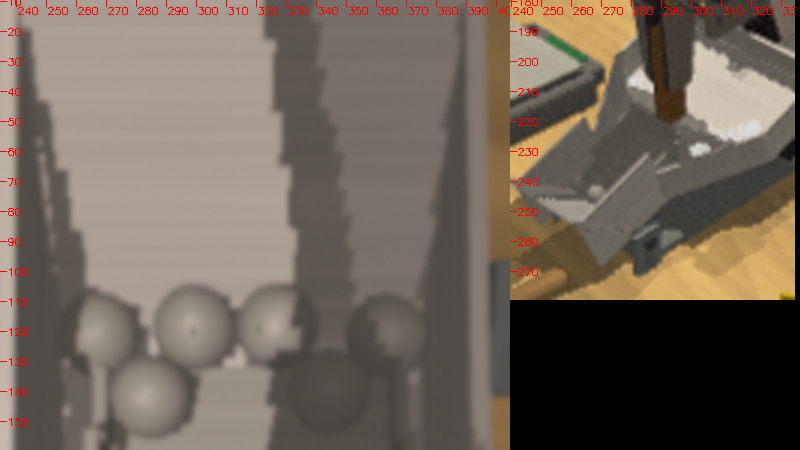

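Request:
arm_command --commands '[[[0,0,0],[0,0,0],0],[[0.0006,0.0024,0],[0,0,0],0],[[0.0006,0.0024,0],[0,0,0],0],[[0,0,0],[0,0,0],0]]' --newtons 60

```text
time_s: 15.25
tcp_pos: [560.9, 55.4, 127.1]
eef_rot: [-1.318, 1.115, 1.3]
force: [9.6, 2.1, 14.4]
opening: 14.0
```

```bash
python3 - <<'E'
from h import *
from station import r
report();s=r.state();print(s["force"],s["torque"],s["opening"])
E
```

```text
scoop in tray [55.2  2.4  3.1] nose [9.2 2.5 1.6] rel rot [ 0.006 -0.033 -0.002]
[ 9.59631377  2.10004594 14.44567141] [ 0.13740182 -2.0510685   0.02433612] 13.987043881730791
```

```bash
python3 - <<'E'
from h import *
c=cam("wrist","wrist4.npz");s=dict(tcp_pos=c["tcp"],eef_rot=c["rot"])
p,Rs=scoop_now(s)
print("nose top",proj(c,[p+Rs@q for q in[(-46,30,1.6),(-46,-30,1.6),(-26,27,2.8),(-26,27,26)]]).round(1).tolist())
print("corner",proj(c,[TR@q+TO for q in[(3,36,3),(3,-36,3),(-31,36,61),(-31,-36,61),(-28,0,56)]]).round(1).tolist())
for u,v in[(263,120),(295,118),(324,118),(360,120),(283,143),(343,140)]:
  o=[]
  for z in(11,13,15):
    a,d=ray(c,u,v);a=TR.T@(a-TO);d=TR.T@d;o.append((a+d*(z-a[2])/d[2]).round(1)[:2].tolist())
  print(o)
a,d=ray(c,315,132);a=TR.T@(a-TO);d=TR.T@d;print("nose seen",(a+d*(4.6-a[2])/d[2]).round(1))
np.save("p4",c["frame"])
E
```

```text
nose top [[368.4, 132.9], [269.3, 133.0], [363.9, 164.8], [368.8, 153.4]]
corner [[374.2, 122.4], [255.5, 122.5], [391.4, 7.8], [237.1, 7.7], [314.4, 20.4]]
[[4.4, -30.4], [5.1, -30.1], [5.8, -29.9]]
[[3.2, -11.6], [3.9, -11.5], [4.6, -11.4]]
[[3.2, 5.4], [3.9, 5.3], [4.6, 5.3]]
[[4.4, 26.5], [5.1, 26.3], [5.8, 26.1]]
[[18.1, -18.6], [18.7, -18.5], [19.3, -18.3]]
[[16.3, 16.5], [16.9, 16.3], [17.5, 16.2]]
nose seen [9.4 0.1 4.6]
```

Request:
arm_command --commands '[[[0.0004,0.002,-0.003],[0,0,0.02],0],[[0.0004,0.002,0.003],[0,0,0.02],0],[[0.0004,0.002,-0.003],[0,0,0],0],[[0.0004,0.002,0.002],[0,0,0],0],[[0,0,0],[0,0,0],0]]'

```text
time_s: 15.75
tcp_pos: [558.6, 55.4, 127.2]
eef_rot: [-1.307, 1.134, 1.322]
force: [18.5, 4.7, 11.4]
opening: 13.9
```

```bash
python3 - <<'E'
from h import *
from station import r
report();s=r.state();print(s["force"],s["torque"],s["opening"])
E
```

```text
scoop in tray [51.4  2.8  5.3] nose [5.4 2.8 5.1] rel rot [ 0.009 -0.006 -0.   ]
[18.52695204  4.68655038 11.40143481] [ 1.09441601 -5.18284281  0.28961131] 13.883513022288335
```

```bash
python3 - <<'E'
from h import *
c,s=snap("wrist","5")
cv2.imwrite("pics/m5.png",crop(c["frame"],230,60,180,135,4))
p,Rs=scoop_now(s)
print("nose top",proj(c,[p+Rs@q for q in[(-46,30,1.6),(-46,-30,1.6),(-26,27,2.8),(-26,27,26)]]).round(1).tolist())
print("corner",proj(c,[TR@q+TO for q in[(3,36,3),(3,-36,3),(-31,36,61)]]).round(1).tolist())
E
```

```text
nose top [[368.3, 132.8], [269.3, 133.0], [363.9, 164.8], [368.8, 153.4]]
corner [[372.6, 131.2], [255.6, 131.0], [389.3, 20.0]]
```

View pics/m5.png

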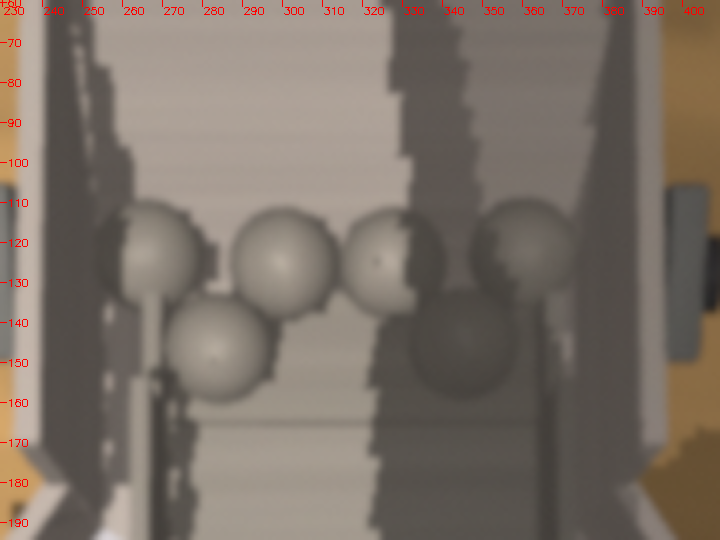

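Request:
arm_command --commands '[[[0.001,-0.0004,0],[0,0,0.05],0],[[0.0012,-0.0003,0],[0,0,0.05],0],[[0.0014,-0.0002,0],[0,0,0.05],0],[[0.0016,-0.0001,0],[0,0,0.05],0],[[0.0018,0,0],[0,0,0.05],0]]'

```text
time_s: 16.3
tcp_pos: [558.9, 56.2, 118.2]
eef_rot: [-1.191, 1.33, 1.501]
force: [23.1, 8.0, 8.8]
opening: 13.6
```

```bash
python3 - <<'E'
from h import *
from station import r
report();s=r.state();print(s["force"],s["torque"],s["opening"])
E
```

```text
scoop in tray [35.3  3.5 11.7] nose [-9.3  3.5 22.9] rel rot [ 0.01   0.244 -0.001]
[23.10418621  7.96374789  8.77787219] [ 1.731069   -5.54822633  0.07633518] 13.551357508506815
```

Request:
arm_command --commands '[[[0.0018,-0.001,0],[0,0,0.05],0],[[0.002,-0.0006,0],[0,0,0.05],0],[[0.0022,-0.0004,0],[0,0,0.05],0],[[0.0024,-0.0003,0],[0,0,0.05],0],[[0.0026,-0.0002,0],[0,0,0.05],0],[[0,0,0],[0,0,0],0]]'

```text
time_s: 16.9
tcp_pos: [549.9, 55.7, 104.6]
eef_rot: [-1.041, 1.537, 1.685]
force: [14.9, 6.7, 13.1]
opening: 13.5
```

```bash
python3 - <<'E'
from h import *
report()
c,s=snap("wrist","6");print(s["force"],s["torque"],s["opening"],s["tcp_pos"])
cv2.imwrite("pics/m6.png",crop(c["frame"],210,60,220,160,3.6))
E
```

```text
scoop in tray [12.7  4.4 21.1] nose [-27.5   4.3  43.6] rel rot [ 0.011  0.512 -0.002]
[14.9293717   6.72840552 13.14393794] [ 1.17331016 -1.45139524 -0.82103736] 13.545762369688195 [549.94445787  55.69176409 104.58940374]
```

View pics/m6.png

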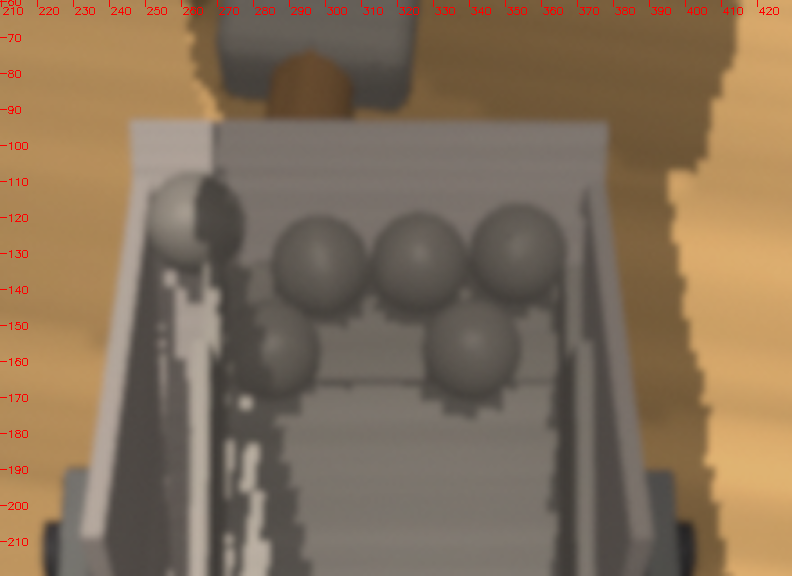

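Request:
arm_command --commands '[[[0.001,-0.003,0],[0,0,0.05],0],[[0.001,-0.003,0],[0,0,0.05],0],[[0.001,-0.003,0],[0,0,0.05],0],[[0,0,0],[0,0,0],0],[[0,0,0],[0,0,0],0]]'

```text
time_s: 17.45
tcp_pos: [548.1, 52.5, 94.5]
eef_rot: [-0.939, 1.666, 1.794]
force: [-3.1, -1.1, 0.2]
opening: 13.5
```

```bash
python3 - <<'E'
from h import *
report()
c,s=snap("wrist","7");print(s["force"],s["torque"],s["opening"],s["tcp_pos"])
a=cam("wrist","wrist6.npz")["frame"]
g=lambda f:cv2.GaussianBlur(cv2.cvtColor(f,cv2.COLOR_BGR2GRAY),(5,5),0)
for f in(a,c["frame"]):
    h=cv2.HoughCircles(g(f[60:330,230:400]),cv2.HOUGH_GRADIENT,1,18,param1=60,param2=13,minRadius=10,maxRadius=16)
    print(None if h is None else (h[0]+[230,60,0]).round().tolist())
E
```

```text
scoop in tray [ 3.8  1.1 25.2] nose [-32.   1.  54.] rel rot [0.006 0.678 0.   ]
[-3.0505329  -1.08650627  0.19756409] [ 0.10590373 -0.39473101  0.02199493] 13.542793302362625 [548.1495879   52.51803453  94.45572618]
[[298.0, 134.0, 14.0], [354.0, 130.0, 14.0], [262.0, 118.0, 11.0], [326.0, 132.0, 14.0]]
[[344.0, 208.0, 14.0], [312.0, 234.0, 14.0], [338.0, 234.0, 15.0], [264.0, 124.0, 14.0], [286.0, 206.0, 14.0]]
```

Request:
arm_command --commands '[[[-0.0017,-0.001,0],[0,0,0],0],[[-0.003,-0.0018,0],[0,0,0],0],[[-0.0043,-0.0026,0],[0,0,0],0],[[-0.0043,-0.0026,0],[0,0,0],0],[[-0.0043,-0.0026,0],[0,0,0],0],[[-0.003,-0.0018,0],[0,0,0],0],[[0,0,0],[0,0,0],0],[[0,0,0],[0,0,0],0]]'

```text
time_s: 18.3
tcp_pos: [562.8, 54.3, 99.5]
eef_rot: [-0.927, 1.681, 1.808]
force: [-24.9, -3.7, -18.1]
opening: 13.7
```

```bash
python3 - <<'E'
from h import *
report()
c,s=snap("wrist","8");print(s["force"],s["torque"],s["opening"],s["tcp_pos"],s["time_s"])
cv2.imwrite("pics/m8.png",crop(c["frame"],180,30,280,220,2.6,20))
p,Rs=scoop_now(s);print("scoop z",Rs[:,2])
E
```

```text
scoop in tray [19.2  0.7 26.7] nose [-16.    0.5  56.3] rel rot [0.006 0.698 0.002]
[-24.91135532  -3.66722201 -18.12756198] [-0.03473079  0.79709636  0.0548611 ] 13.684313156842217 [562.83514832  54.34330325  99.53436708] 18.3
scoop z [0.34791459 0.04482664 0.93645395]
```

View pics/m8.png

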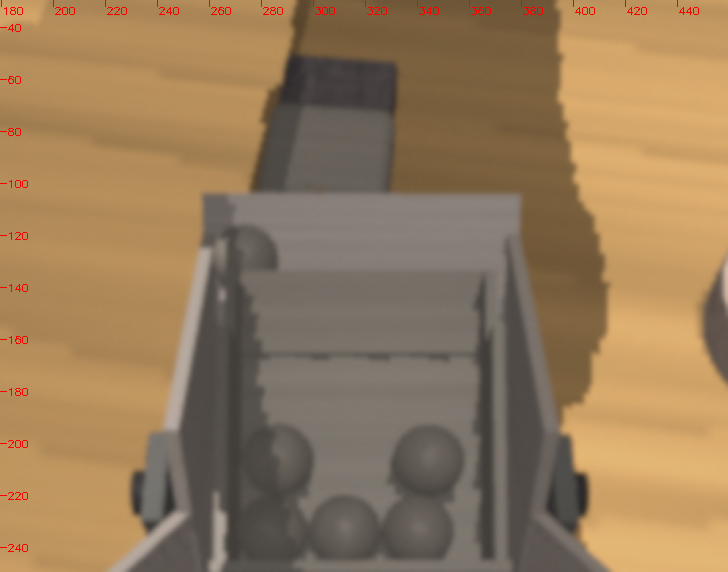

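Request:
arm_command --commands '[[[0.0025,0.0015,0],[0,0,0],0],[[0.0025,0.0015,0],[0,0,0],0],[[-0.001,0.0027,0],[0,0,-0.025],0],[[-0.001,0.0027,0],[0,0,-0.025],0],[[0,0,0],[0,0,0],0]]'

```text
time_s: 18.85
tcp_pos: [564.0, 54.8, 108.9]
eef_rot: [-0.976, 1.623, 1.756]
force: [0.1, 0.0, -1.8]
opening: 13.7
```

```bash
python3 - <<'E'
from h import *
from station import r
report();s=r.state();print(s["force"],s["torque"],s["opening"],s["tcp_pos"])
E
```

```text
scoop in tray [24.6  1.1 29. ] nose [-12.8   1.   55.7] rel rot [0.006 0.621 0.   ]
[ 0.12251629  0.01904258 -1.81879469] [ 0.23044274 -0.97623831 -0.00866879] 13.685777007383619 [563.96442134  54.76289934 108.87132958]
```

Request:
arm_command --commands '[[[-0.0018,0.0023,0],[0,0,-0.025],0],[[-0.0018,0.0023,0],[0,0,-0.025],0],[[-0.0018,0.0023,0],[0,0,-0.025],0],[[-0.0018,0.0023,0],[0,0,-0.025],0],[[-0.0018,0.0023,0],[0,0,-0.025],0],[[-0.0018,0.0023,0],[0,0,-0.02],0],[[0,0,0],[0,0,0],0]]'

```text
time_s: 19.55
tcp_pos: [557.1, 53.6, 124.2]
eef_rot: [-1.065, 1.515, 1.661]
force: [1.1, 0.6, -2.4]
opening: 13.8
```

```bash
python3 - <<'E'
from h import *
from station import r
report();s=r.state();print(s["force"],s["opening"],s["tcp_pos"]);p,Rs=scoop_now(s);print(p,Rs[:,0],Rs[:,2])
Rc=R.from_rotvec(s["eef_rot"]).as_matrix();print("up 10 in tool",(Rc.T@[0,0,10]).round(2))
E
```

```text
scoop in tray [26.5  0.9 34.8] nose [-14.3   0.9  56. ] rel rot [ 0.006  0.479 -0.   ]
[ 1.06157037  0.57910338 -2.4202298 ] 13.793988010949494 [557.11504372  53.58278264 124.17802717]
[496.51195841  45.21702393  71.65736331] [ 0.98019461  0.14134175 -0.13871205] [0.13816054 0.01375609 0.99031431]
up 10 in tool [-8.83  4.69  0.06]
```

Request:
arm_command --commands '[[[-0.005,0.0027,0],[0,0,0],0],[[-0.01,0.0053,0],[0,0,0],0],[[-0.0177,0.0094,0],[0,0,0],0],[[-0.0177,0.0094,0],[0,0,0],0],[[-0.0177,0.0094,0],[0,0,0],0],[[-0.0133,0.007,0],[0,0,0],0],[[-0.006,0.0032,0],[0,0,0],0],[[0,0,0],[0,0,0],0]]'

```text
time_s: 20.35
tcp_pos: [558.0, 53.2, 223.0]
eef_rot: [-1.064, 1.515, 1.661]
force: [-0.4, 0.2, -2.6]
opening: 13.7
```

```bash
python3 - <<'E'
from h import *
report()
c,s=snap("wrist","9");print(s["force"],s["tcp_pos"],s["time_s"])
S,_=snap("scene","9")
C=np.zeros((600,800,3),np.uint8)
C[:480,:640]=crop(c["frame"],0,0,640,480,1,50)
t=crop(S["frame"],340,215,80,100,2);C[:200,640:]=t
t=cv2.resize(S["frame"][280:430,430:575],(160,165));C[200:365,640:]=t
cv2.imwrite("pics/m9.png",C)
E
```

```text
scoop in tray [ 60.2   0.4 127.7] nose [ 19.4   0.4 148.9] rel rot [ 0.006  0.479 -0.   ]
[-0.4078048   0.16062779 -2.64373946] [557.96870372  53.1954833  222.95462027] 20.35
```

View pics/m9.png

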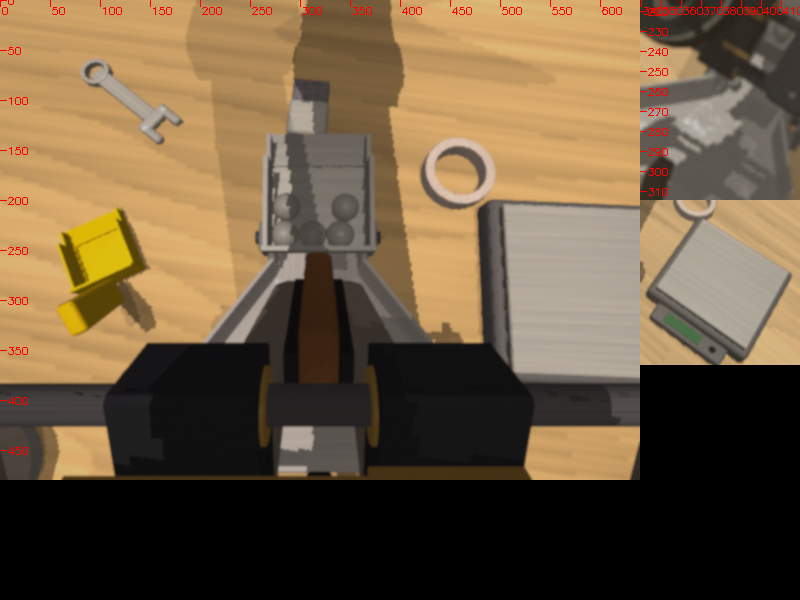

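```bash
cat > sc.py <<'E'
from h import *
from scipy.optimize import least_squares
c=cam("wrist","wrist9.npz");c3=cam("wrist","wrist3.npz");S=cam("scene")
for q in[(503,205),(510,373)]:print("w9",onz(c,*q,45).round(1))
obs=[(c,(-76,-76),(503,205)),(c,(76,-76),(510,373)),(c3,(76,-76),(528,265)),(c3,(-76,-76),(543,86)),
(S,(-76,-76),(488,299)),(S,(-76,76),(566,349)),(S,(76,76),(523,416)),(S,(76,-76),(441.5,357))]
def f(p):
    M=R.from_euler("z",p[2]).as_matrix()
    return np.concatenate([proj(k,M@[P[0],P[1],0]+[p[0],p[1],45])[0]-uv for k,P,uv in obs])
for sel in(slice(0,2),slice(0,4),slice(4,8),slice(0,8)):
    full=obs;obs=full[sel];s=least_squares(f,[500,295,.1],loss="soft_l1");print(s.x.round(3),f(s.x).round(1).tolist());obs=full
E
python3 sc.py
```

```text
w9 [431.8 209.9  45. ]
w9 [580.9 222.1  45. ]
[4.99868e+02 2.91719e+02 8.00000e-02] [0.1, -1.6, -0.0, 1.0]
[4.97374e+02 2.91900e+02 1.10000e-01] [-1.9, -1.9, 3.0, 0.8, -14.3, 11.2, 1.2, -1.0]
[5.01667e+02 2.94437e+02 6.30000e-02] [0.3, -1.7, -0.7, -0.3, -0.5, 1.4, 1.1, 0.2]
[5.00040e+02 2.92298e+02 8.00000e-02] [0.7, -1.4, 0.6, 1.2, -16.9, 11.6, 4.3, -0.3, -1.1, -3.0, -1.7, -2.8, 0.0, -0.4, 0.9, -0.3]
```

```bash
python3 - <<'E'
from h import *
delta(*scoop_pose([500.5,293,170],.142,-.139))
delta(*scoop_pose([500.5,293,65],.142,-.05))
E
```

```text
shift mm [-18.05 -34.67 245.64] turn [ 0.0031  0.0054 -0.003 ] | tcp [557.2  53.  221.4] F [-0.2  0.8 -2.9] t 20.45
shift mm [ 72.25 -77.38 245.02] turn [ 0.0029  0.0055 -0.092 ] | tcp [557.2  53.  221.4] F [-0.2  0.8 -2.9] t 20.45
```

Request:
arm_command --commands '[[[-0.0004,-0.0007,0.005],[0,0,0],0],[[-0.0007,-0.0014,0.01],[0,0,0],0],[[-0.0015,-0.0028,0.02],[0,0,0],0],[[-0.0018,-0.0035,0.025],[0,0,0],0],[[-0.0022,-0.0042,0.03],[0,0,0],0],[[-0.0022,-0.0042,0.03],[0,0,0],0],[[-0.0022,-0.0042,0.03],[0,0,0],0],[[-0.0022,-0.0042,0.03],[0,0,0],0],[[-0.0018,-0.0035,0.025],[0,0,0],0],[[-0.0015,-0.0028,0.02],[0,0,0],0],[[-0.0009,-0.0017,0.012],[0,0,0],0],[[-0.0004,-0.0008,0.006],[0,0,0],0],[[-0.0002,-0.0004,0.0026],[0,0,0],0],[[0,0,0],[0,0,0],0],[[0,0,0],[0,0,0],0]]'

```text
time_s: 21.95
tcp_pos: [561.6, 300.4, 223.4]
eef_rot: [-1.062, 1.517, 1.66]
force: [1.5, -1.1, -2.0]
opening: 13.9
```

```bash
cat > chk.py <<'E'
from h import *
import sys
c,s=snap("wrist",sys.argv[1]);p,Rs=scoop_now(s)
print("scoop",p.round(1),"x",Rs[:,0].round(3),"z",Rs[:,2].round(3),"F",s["force"].round(1),"open",round(s["opening"],1),"t",s["time_s"])
g=cv2.GaussianBlur(cv2.cvtColor(c["frame"],cv2.COLOR_BGR2GRAY),(5,5),0)
h=cv2.HoughCircles(g[140:270,250:390],cv2.HOUGH_GRADIENT,1,18,param1=60,param2=12,minRadius=10,maxRadius=16)
print(None if h is None else (h[0]+[250,140,0]).round().tolist())
E
python3 chk.py 10; python3 - <<'E'
from h import *
delta(*scoop_pose([500.5,293,65],.142,-.05))
c=cam("wrist","wrist10.npz")
M=R.from_euler("z",.08).as_matrix()
print("pred platform corners",proj(c,[M@[a,b,0]+[500.5,293,45] for a,b in[(-76,-76),(-76,76),(76,76),(76,-76)]]).round().tolist())
g=cv2.GaussianBlur(cv2.cvtColor(c["frame"],cv2.COLOR_BGR2GRAY),(5,5),0)
for v in(150,200,250): 
    d=np.diff(g[v].astype(int));i=np.argsort(-abs(d))[:8];print(v,sorted((int(k),int(d[k])) for k in i))
E
```

```text
scoop [500.9 292.1 171. ] x [ 0.98  0.14 -0.14] z [0.14  0.014 0.99 ] F [ 1.5 -1.1 -2. ] open 13.9 t 21.95
[[342.0, 206.0, 14.0], [300.0, 210.0, 14.0], [316.0, 236.0, 15.0], [344.0, 234.0, 15.0], [290.0, 234.0, 15.0]]
shift mm [ 91.31 -42.69   0.69] turn [ 0.0011  0.0056 -0.0907] | tcp [561.6 300.5 223.4] F [ 1.2 -0.3 -2.3] t 22.0
pred platform corners [[244.0, 166.0], [404.0, 175.0], [401.0, 340.0], [226.0, 329.0]]
150 [(79, -21), (80, -28), (81, -27), (362, -19), (366, 24), (571, -24), (572, -29), (573, -27)]
200 [(111, 23), (363, -23), (364, -24), (368, 29), (369, 32), (571, -24), (572, -32), (573, -28)]
250 [(91, -25), (92, -28), (93, -23), (402, -19), (408, 22), (571, -22), (572, -30), (573, -26)]
```

Request:
arm_command --commands '[[[0.004,-0.0019,0],[0,0,0],0],[[0.009,-0.0042,0],[0,0,0],0],[[0.015,-0.007,0],[0,0,0],0],[[0.017,-0.008,0],[0,0,0],0],[[0.017,-0.008,0],[0,0,0],0],[[0.015,-0.007,0],[0,0,0],0],[[0.009,-0.0042,0],[0,0,0],0],[[0.0053,-0.0024,0],[0,0,0],0],[[0,0,0],[0,0,-0.03],0],[[0,0,0],[0,0,-0.03],0],[[0,0,0],[0,0,-0.03],0],[[0,0,0],[0,0,0],0],[[0,0,0],[0,0,0],0]]'

```text
time_s: 23.3
tcp_pos: [556.0, 301.7, 123.2]
eef_rot: [-1.115, 1.447, 1.6]
force: [-0.2, -0.2, -1.6]
opening: 13.7
```

```bash
python3 chk.py 11; python3 - <<'E'
from h import *
delta(*scoop_pose([500.5,293,48],.142,-.02))
from station import r
s=r.state();Rc=R.from_rotvec(s["eef_rot"]).as_matrix();print("up 10 in tool",(Rc.T@[0,0,10]).round(2))
E
```

```text
scoop [500.3 294.1  65.5] x [ 0.989  0.142 -0.051] z [0.051 0.001 0.999] F [-0.2 -0.2 -1.6] open 13.7 t 23.3
[[342.0, 206.0, 14.0], [302.0, 210.0, 14.0], [342.0, 234.0, 12.0], [288.0, 232.0, 13.0], [316.0, 232.0, 14.0]]
shift mm [14.95 -4.44 -0.73] turn [ 0.0025  0.0058 -0.0308] | tcp [556.1 301.6 122.9] F [ 0.1 -0.5 -3. ] t 23.35
up 10 in tool [-9.21  3.89  0.06]
```

Request:
arm_command --commands '[[[0.004,-0.0017,0],[0,0,-0.01],0],[[0.004,-0.0017,0],[0,0,-0.015],0],[[0.0028,-0.0012,0],[0,0,0],0],[[0,0,0],[0,0,0],0],[[0,0,0],[0,0,0],0]]'

```text
time_s: 23.85
tcp_pos: [555.9, 301.6, 110.8]
eef_rot: [-1.129, 1.428, 1.583]
force: [-1.0, 0.0, -2.3]
opening: 13.8
```

Request:
arm_command --commands '[[[0.0019,-0.0007,0],[0,0,0],0],[[0,0,0],[0,0,0],0]]'

```text
time_s: 24.05
tcp_pos: [555.8, 301.6, 108.7]
eef_rot: [-1.129, 1.428, 1.583]
force: [-0.0, 0.8, -1.8]
opening: 13.8
```

Request:
arm_command --commands '[[[0.0014,-0.0005,0],[0,0,0],0],[[0,0,0],[0,0,0],0]]'

```text
time_s: 24.25
tcp_pos: [555.8, 301.6, 107.2]
eef_rot: [-1.129, 1.428, 1.583]
force: [-0.2, -0.4, -2.1]
opening: 13.9
```

```bash
python3 chk.py 12
```

```text
scoop [501.4 294.2  48.2] x [ 0.99   0.142 -0.026] z [ 0.027 -0.002  1.   ] F [-0.2 -0.4 -2.1] open 13.9 t 24.25
[[342.0, 206.0, 14.0], [302.0, 210.0, 14.0], [286.0, 234.0, 15.0], [344.0, 234.0, 14.0], [316.0, 234.0, 14.0]]
```

Lower in 1 mm steps to contact (heel first), checking force.

Request:
arm_command --commands '[[[0.0014,-0.0005,0],[0,0,0],0],[[0,0,0],[0,0,0],0]]'

```text
time_s: 24.5
tcp_pos: [555.7, 301.6, 105.7]
eef_rot: [-1.129, 1.428, 1.583]
force: [0.3, -0.5, -2.4]
opening: 13.6
```

Request:
arm_command --commands '[[[0.0009,-0.0004,0],[0,0,0],0],[[0,0,0],[0,0,0],0]]'

```text
time_s: 24.7
tcp_pos: [555.8, 301.6, 104.8]
eef_rot: [-1.129, 1.428, 1.583]
force: [-0.2, -0.2, -2.7]
opening: 13.9
```

Request:
arm_command --commands '[[[0.0009,-0.0004,0],[0,0,0],0],[[0,0,0],[0,0,0],0]]'

```text
time_s: 24.9
tcp_pos: [555.9, 301.8, 104.3]
eef_rot: [-1.129, 1.428, 1.583]
force: [-0.7, -0.1, -0.4]
opening: 13.8
```

Request:
arm_command --commands '[[[0.0004,-0.0002,0],[0,0,-0.012],0],[[0,0,0],[0,0,-0.012],0],[[0,0,0],[0,0,0],0]]'

```text
time_s: 25.2
tcp_pos: [554.9, 301.8, 104.8]
eef_rot: [-1.142, 1.41, 1.568]
force: [-2.7, -1.9, 5.9]
opening: 13.9
```

Request:
arm_command --commands '[[[0.0005,-0.0002,0],[0,0,0],0],[[0,0,0],[0,0,0],0]]'

```text
time_s: 25.4
tcp_pos: [555.0, 301.8, 104.7]
eef_rot: [-1.141, 1.411, 1.568]
force: [-3.3, -1.4, 8.7]
opening: 14.0
```

```bash
python3 chk.py 13;python3 -c "
from station import r;print(r.state()['torque'])"
```

```text
scoop [502.  294.5  44.4] x [ 0.99   0.142 -0.004] z [ 0.005 -0.005  1.   ] F [-3.3 -1.4  8.7] open 14.0 t 25.4
[[302.0, 210.0, 14.0], [340.0, 208.0, 15.0], [316.0, 234.0, 15.0], [286.0, 230.0, 15.0], [344.0, 182.0, 15.0]]
[-0.64281033  1.27454292  0.07130616]
```

Request:
arm_command --commands '[[[-0.0007,0.0003,0],[0,0,0],0],[[0,0,0],[0,0,0],0]]' --newtons 20

```text
time_s: 25.65
tcp_pos: [555.1, 301.8, 104.7]
eef_rot: [-1.141, 1.41, 1.568]
force: [-2.4, -1.4, 7.1]
opening: 14.0
```

Request:
arm_command --commands '[[[0,0,0],[0,0,0],0.2],[[0,0,0],[0,0,0],0.3],[[0,0,0],[0,0,0],0.45],[[0,0,0],[0,0,0],0.45],[[0,0,0],[0,0,0],0.45]]' --newtons 5

```text
time_s: 26.15
tcp_pos: [556.0, 301.7, 103.5]
eef_rot: [-1.142, 1.409, 1.566]
force: [1.5, 0.5, -0.1]
opening: 41.4
```

```bash
python3 chk.py 14;python3 - <<'E'
from h import *
c=cam("wrist","wrist14.npz");g=cv2.GaussianBlur(cv2.cvtColor(c["frame"],cv2.COLOR_BGR2GRAY),(3,3),0)
col=g[100:260,300:305].mean(1);d=np.diff(col);i=np.argsort(-abs(d))[:10];print(sorted((int(k)+100,int(d[k])) for k in i))
E
```

```text
scoop [503.  294.5  43.1] x [ 0.99   0.142 -0.002] z [ 0.003 -0.006  1.   ] F [ 1.5  0.5 -0.1] open 41.4 t 26.15
[[302.0, 208.0, 14.0], [342.0, 204.0, 13.0], [290.0, 232.0, 15.0], [318.0, 232.0, 13.0]]
[(122, -12), (123, -12), (124, -9), (126, -9), (220, 9), (221, 9), (246, -11), (247, -16), (248, -10), (250, 10)]
```

Request:
arm_command --commands '[[[-0.01,0,0],[0,0,0],0.45],[[-0.025,0,0],[0,0,0],0.45],[[-0.035,0,0],[0,0,0],0.45],[[-0.035,0,0],[0,0,0],0.45],[[-0.03,0,0],[0,0,0],0.45],[[0,0,0],[0,0,0],0.45],[[0,0,0],[0,0,0],0.45]]'

```text
time_s: 26.9
tcp_pos: [602.2, 307.6, 231.2]
eef_rot: [-1.142, 1.408, 1.566]
force: [-0.3, 1.5, -0.7]
opening: 41.2
```

```bash
python3 - <<'E'
from h import *
c,s=snap("wrist","15");print(s["tcp_pos"],s["force"],s["time_s"])
def find(c,P,pad,mn,mx,p2=12):
    q=proj(c,P);lo=np.maximum(q.min(0)-pad,0).astype(int);hi=(q.max(0)+pad).astype(int)
    g=cv2.GaussianBlur(cv2.cvtColor(c["frame"],cv2.COLOR_BGR2GRAY),(3,3),0)[lo[1]:hi[1],lo[0]:hi[0]]
    h=cv2.HoughCircles(g,cv2.HOUGH_GRADIENT,1,int(1.3*mn),param1=60,param2=p2,minRadius=mn,maxRadius=mx)
    return [] if h is None else (h[0]+[lo[0],lo[1],0])
# scoop pose from pose est
Rz=R.from_euler("z",.142).as_matrix();o=np.array([502,294,45.])
pts=[Rz@p+o for p in[(-26,28,0),(-26,-28,0),(24,28,0),(24,-28,0)]]
print("bowl px",proj(c,pts).round().tolist())
for u,v,k in find(c,pts,3,7,14): print("ball",u,v,k,(Rz.T@(onz(c,u,v,54)-o)).round(1))
for p in[(-46,30,1),(-46,-30,1),(27,29,32),(27,-29,32),(69,0,101)]:print("pred",p,proj(c,Rz@p+o).round(0))
for n in("scene","side"):
    k,_=snap(n,"15")
    P=[TR@p+TO for p in[(3,36,3),(3,-36,3),(60,45,3),(60,-45,3)]]
    for u,v,rr in find(k,P,3,4,8,8):
        a,d=ray(k,u,v);a=TR.T@(a-TO);d=TR.T@d;print(n,"tray ball?",u,v,rr,(a+d*(11-a[2])/d[2]).round(1))
E
```

```text
[602.22896294 307.613265   231.2416081 ] [-0.28728695  1.49695818 -0.73354923] 26.9
bowl px [[348.0, 151.0], [288.0, 151.0], [348.0, 204.0], [288.0, 204.0]]
ball 332.5 176.5 9.600000381469727 [ 0.4 13.   9. ]
ball 307.5 179.5 9.100000381469727 [ 3.1 -9.5  9. ]
pred (-46, 30, 1) [[350. 129.]]
pred (-46, -30, 1) [[286. 129.]]
pred (27, 29, 32) [[353. 201.]]
pred (27, -29, 32) [[284. 201.]]
pred (69, 0, 101) [[319. 246.]]
side tray ball? 265.5 229.5 7.400000095367432 [36.8 50.6 11. ]
```

```bash
python3 - <<'E'
from h import *
def hough(c,lo,hi,r,p2,s=3):
    g=cv2.resize(cv2.cvtColor(c["frame"],cv2.COLOR_BGR2GRAY)[lo[1]:hi[1],lo[0]:hi[0]],None,fx=s,fy=s,interpolation=cv2.INTER_CUBIC)
    g=cv2.createCLAHE(3,(2,2)).apply(cv2.GaussianBlur(g,(5,5),0))
    h=cv2.HoughCircles(g,cv2.HOUGH_GRADIENT,1,int(1.6*r*s),param1=60,param2=p2,minRadius=int(.85*r*s),maxRadius=int(1.15*r*s))
    return [] if h is None else h[0]/s+[lo[0],lo[1],0]
c=cam("wrist","wrist15.npz");Rz=R.from_euler("z",.142).as_matrix();o=np.array([502,294,45.])
for u,v,k in hough(c,(284,148),(354,210),9,14): print("scoop ball",(Rz.T@(onz(c,u,v,54)-o)).round(1),k)
g=cv2.cvtColor(c["frame"],cv2.COLOR_BGR2GRAY)[146:210:2,282:356:1]
lv=" .:-=+*#%@"; m=g.astype(float);m=(m-m.min())/(np.ptp(m));print("\n".join("".join(lv[int(x*9.99)] for x in row) for row in m))
S=cam("scene","scene15.npz");q=proj(S,[TR@p+TO for p in[(3,36,3),(3,-36,3),(50,36,3),(50,-36,3),(-31,36,61),(-31,-36,61)]]).round();print(q.tolist())
x0,y0=q.min(0).astype(int);x1,y1=q.max(0).astype(int)
g=cv2.cvtColor(S["frame"],cv2.COLOR_BGR2GRAY)[y0:y1,x0:x1].astype(float);g=(g-g.min())/np.ptp(g)
print(x0,y0);print("\n".join("".join(lv[int(x*9.99)] for x in np.repeat(row,2)) for row in g))
E
```

```text
scoop ball [ 2.8 -9.8  9. ] 9.766666412353516
scoop ball [ 0.7 14.2  9. ] 9.766666412353516
scoop ball [15.9 -1.4  9. ] 8.666666984558105
====-:::------------------------------=+#%%%%%%%%%%%%%%%%%%%%%%%%%*++#%@@@
====--::------------------------------==+*#%%%%%%%%%%%%%%%%%%%%%%%#=+#%@@@
====-:::---------------------------------==+######%%%%%%%%%%%%%%%#*=+#%@@@
====-:::--======---------------------------+*####%%%%%%%%#########*=+#%%%%
====-::--==================================+#%@@@@@@@@@@@@@@@@@@@%*=+#%%*#
====-::-====================================+*%@@@@@@@@@@@@@@@@@@%*=+#%%#%
====-::--====================================+*%@@@@@@@@@@@@@@@@@%*=+#%%#%
====-::--=====================================+#%@@@@@@@@@@@@@@@%#*=+#%%%%
====-::--======================================+*%%@@@@@@@@@@@@@%#*=+#%%%@
====-::-=========================================*#@@@@@@@@@@@@@@%#=+#%%%%
====-::-=========================================*#%@@@@@@@@@@@@@@#++#%%*#
====-::--======================================--==+*##%@@@@@@@@@%#=+#%%*#
====-::-=============----------=============---:::--=++**#%@@@
[... 7982 characters left out ...]
%%%%%%%%%%%%%######%%######%%##%%%%%%%%%%%%%%%%##%%%%%%%%##++----++**++::....::::--====::..  ..--==++++++
@@%%%%%%%%%%%%%%%%%%%%%%%%%%%%%%%%%%%%%%%%%%%%%%%%%%%%%%%%%%%%%%%%%%##**==----==**++--......::::--::..    ::==++++++++
@@%%%%%%%%%%%%%%%%%%%%%%%%%%%%%%%%%%%%%%%%%%%%%%%%%%%%%%%%%%%%%%%%%%##++------==**++--..............    ..--==++++++++
@@%%%%%%%%%%%%%%%%%%%%%%%%%%%%%%%%%%@@@@@@%%%%%%##%%%%%%%%%%%%%%%%##**==------==++**--......            ..::====++++++
%%%%%%%%%%%%%%%%%%%%%%%%%%%%%%%%%%%%@@@@@@%%%%%%%%%%%%%%%%%%%%%%%%##**==------==****==......            ..::--==++++++
%%%%%%%%%%%%%%%%%%%%%%%%%%%%%%%%%%%%@@@@@@%%%%%%%%%%%%##%%%%%%%%%%##**==------==++**==::....          ....::--==++++++
```

```bash
python3 -c "
from station import r
print(r.state()['force'],r.state()['opening']);print(r.hand_in())"
```

```text
[-0.19639082  0.14726308 -1.05352072] 41.58060083512056
the job is handed in; nothing more can be done
None
```

I finished the job and handed it in at about 27 s of robot time, well inside the 69 s limit; the hand-in reports no verdict.

**What I did**
- I raised the pan by its tab to about 0.34 rad, and all six balls ran into the throat.
- I pushed the scoop down the floor and up the leaning end wall, and it came away with five balls.
- I set it level on the scale and let go.

**Last checks**
- **Scoop contents:** the final wrist picture shows five balls in the bowl, three in the back row and two in front.
- **Scoop position:** its outline matches a level scoop about 2 mm from my estimate of the scale's middle. Before I let go, the scoop's tilt, worked out from the gripper pose, was under 0.01 rad.
- **Gripper:** it is open and clear of the scoop.
- **Sixth ball:** the scene picture shows a blob consistent with it at the pan's narrow end, near tray (8, -27) mm.

**What disagreed or went wrong**
- Automatic circle detection found only two or three of the five balls in the final picture. I counted five from a text printout of the pixels, because I had used all 12 picture views. I read the sixth ball's position off the same kind of printout.
- While backing the scoop out, the gripper body most likely leaned on the pan's tab. The wrist force reached about 31 N, below the 40 N limit, and I backed off. I did not measure the pan's tilt again afterwards.

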